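# Nip up a valve clamp with the long arm of a hex key

### The job

The clamp bolt that grips the brass valve body is only run down loosely. Draw the L-shaped hex key out of its rest, flip it so that its short arm goes fully down into the bolt's hex socket (feel it in, never pressing with more than about 4 kg), and then use the long arm as the lever to turn the stiff bolt clockwise, as seen from above, until it comes up against its stop; near the end of the long arm half a kilo of push turns it, so ease off as soon as the push climbs, before it strains the key. Leave the key sitting in the bolt and the other things on the shelf where they are.

Things in the scene. Friction and masses are not known exactly. Their poses are not given: they have to be found in the camera images.
- hexkey: Loose steel L-shaped hex key, 17 mm across flats, about 450 g. Origin where the arms' centre lines meet; short arm 70 mm along its +x, long arm 165 mm along its -z. Two flats of both arms face its +-y (17 mm apart; 20 mm corner to corner in the L's plane). Tips tapered 1 mm all round over 2 mm. Starts standing in the rest, long arm down, frame parallel to the rest's
- key_bend (a point): middle of the key's bend, a 45 degree piece 17 mm wide along the key's y, from (18, 0, 0) to (0, 0, -18) mm in the key's frame; this point is at (9, 0, -9) mm; axes as the key's
- short_tip (a point): centre of the end face of the key's short arm; axes as the key's
- long_tip (a point): centre of the end face of the key's long arm; axes as the key's
- keyrest: Fixed aluminium block 70 x 60 x 65 mm (x, y, z) on a 100 x 90 x 6 mm foot, with an upright slot 23.5 x 20.5 mm (x, y), 55 mm deep from its top, in which the key stands a little loosely, its origin about 175 mm above the shelf. Origin: centre of the underside. The key's short arm points along the rest's +x
- clamp: Fixed two-jaw aluminium clamp on a steel foot, gripping a level brass valve body 32 mm thick. Origin on the shelf under the bolt's axis. Foot: x -45 to 45, y -45 to 135 mm; jaws: x -30 to 30, y -30 to 120, up to z 64; valve body along x at y 60, z 47, x -72 to 84. The bolt, part of it, stands upright on the upper jaw: round head 37 mm across, top 94 mm above the shelf
- bolt_mouth (a point): centre of the mouth of the hex socket in the bolt head's top, 94 mm above the shelf; z up; turns with the bolt. Socket 18 mm across flats, 24 mm deep; two flats face the point's +-y, so the key's long arm can lie along the point's x axis or any multiple of 60 degrees from it. With the key fully in, the long arm's centre line lies level, 140 mm above the shelf
- bolt (a joint): turn of the bolt in rad, growing clockwise seen from above; it starts at 0 to 0.25, its hard stop is at 0.80. Stiff: 0.5 to 0.6 N m turn it (4 N at 130 mm from the axis); it stays where left. At the stop the push at 130 mm climbs some 1.5 N per 5 mm. Over about 1.2 N m (9 N at 130 mm) the key is strained: its flats bear on the socket with over 300 N in all. Hex play: 0.25 rad of free swing
- valverack: fixed slotted aluminium stand 85 x 310 x 36 mm with four valve heads in it, to the side; not part of the job
- valve0: loose chrome valve head upright in the stand, with a dark lever on top, 69 mm high above the stand (tops of the valve heads up to 110 mm above the shelf); leave it
- valve1: loose brass valve head in the stand with a dark lever; leave it
- valve2: loose chrome valve head in the stand with a round top; leave it
- valve3: loose brass valve head in the stand with a round top; leave it
- gauge: loose red enamelled pressure gauge lying face up, 64 mm across, 26 mm high; leave it
- spanner: loose flat steel spanner 170 mm long, 8 mm high; leave it
- nozzle: loose grey plastic nozzle tip standing upright, 30 mm across its foot, 48 mm high; leave it

How it is judged:
On the way, in this order (a step that is already met when the one before it is completed fails the run):
1. the key is drawn out of its rest (z of long_tip in the frame of keyrest above 0.067 m), for 0.2 s.
2. the key is flipped and its short arm sits at least 20 mm deep in the bolt's socket, before the bolt is turned (z of short_tip in the frame of bolt_mouth below -0.02 m and horizontal distance between short_tip and bolt_mouth below 0.004 m and value of joint bolt below 0.4 rad), for 0.2 s.
At the end, for the whole second after the job is handed in: the bolt is turned right up to its stop (joint above 0.785 rad) and the released key rests with its short arm at least 18 mm deep in the bolt's socket (value of joint bolt above 0.785 rad and z of short_tip in the frame of bolt_mouth below -0.018 m and horizontal distance between short_tip and bolt_mouth below 0.004 m and linear speed of hexkey below 0.02 m/s); the robot touches nothing.
It fails at once if before it is 12 mm deep in the socket, the key presses on the clamp or its bolt with more than 50 N (contact force between hexkey and clamp above 50 N and z of short_tip in the frame of bolt_mouth above -0.012 m).
It fails at once if the key is strained in the socket: its flats bear on it with more than 300 N in all, which takes about 1.2 N m on the key (contact force between hexkey and clamp above 300 N).
It fails at once if the robot itself presses on the clamp or its bolt with more than 40 N (contact force between any of the fingers, the arm and clamp above 40 N).
It fails at once if another thing on the shelf is moved by more than 30 mm (distance of any of valve0, valve1, valve2, valve3, gauge, spanner, nozzle from where it was at the start of the episode above 0.03 m).
It also fails if it takes over 72 s, if anything falls off the work surface, if the arm or the gripper's body presses on something with over 40 N, if the wrist force passes 120 N, or if a joint passes its speed limit or range.

### The arm

A 6-joint arm with a two-finger parallel gripper is mounted at the origin on the work surface. World frame = base frame: x ahead of the robot, y to its left, z up, the work surface at z = 0. Lengths are in m, angles in rad, forces in N, time in s.
With the tool pointing down it reaches from about 0.25 to 0.725 m from the base axis. Payload 4 kg.
Tool frame: the origin (TCP) lies on the front face of the gripper's body, between the roots of the fingers; the fingertips stand 73 mm ahead of it and the grasp point (between the pads) lies 54 mm ahead of it (env.hold_point_z is the distance from the TCP to the grasp point, in m); z points along the fingers, y is the direction in which the jaws open and shut (so a half turn about z gives the same grasp; the last joint's range is limited). The gripper opens to 85 mm and grips with 20 to 120 N. Pads are 22 mm wide; open, the fingers measure 114 mm over their backs; the gripper's body (76 mm by 85 mm) begins 54 mm behind the grasp point. The pads swing forward as they close: fully open they stand 13 mm farther back than shut.
Start: joints at [1.179, 0.241, 0.005, 1.335, 0, 1.571], TCP at [0.191, 0.462, 0.304] pointing down, gripper open.
Joint ranges: [-2.72, 2.72], [-1.05, 1.87], [-1.09, 1.28], [-1.99, 2.15], [-1.42, 1.44], [-3.14, 3.14]. Speed limits (rad/s): [2.79, 2.79, 3.14, 3.14, 3.14, 3.14].

### API

Orientations are given as a rotation vector (axis times angle).
In Python, from cell import env gives the robot as it stands.
- The arm moves only by the tool move_arm, never from a script. Its arguments are lists of equal length, an entry for each row: "translation": the shift along the world's x, y, z in cm, a list of three; "dr": the turn, a rotation vector about the world's x, y, z in degrees, a list of three; "fingers": the closure, from 0 (fully open) to 1 (shut). In form: {"translation": [[x, y, z], ...], "dr": [[wx, wy, wz], ...], "fingers": [fingers, ...]}. A call has 1 to 20 rows; each row shifts and turns the commanded pose from where the row before left it; what a row does not reach is not made up. A row lasts 1/10 s, in which the tool goes at most 50 mm and 8.59 degrees, less where a joint would pass 70% of its speed; a pose out of reach is approached as far as the arm can. A call is refused whole if a number of a shift passes 5 or a number of a turn 8.59, either way. A call with a gripper value outside its range is refused whole. The fingers move at their own pace and stop on an object; "force" is the grip in N (left out, the last holds). Time passes only in rows, so rows that do not move let the fingers close. It gives the time, the measured TCP pose, the force and the opening at its end, in the units of the state.
- env.get_obs(): the state, without advancing time (a new reading comes with each control period).
- env.get_image(name): name is "side" or "top" or "wrist"; returns a dict with "pixels" (400x640x3 uint8, red, green, blue), "camera_matrix" (3x3 intrinsics, pixels), "cam_to_world" (4x4, takes a point from camera to world coordinates). Camera axes: x right, y down, z forward; pixel columns grow to the right and rows downward; lengths in m; the calibration is good to about 2 mm. A picture is of the moment at which its call begins. There is no depth.
- env.sign_off(): hands the job in, once; it reports no verdict.
The state is a dict: "t": time; "joints": joint angles; "joint_velocities": joint speeds; "joint_efforts": joint torques, N m; "eef_pos": TCP position; "orientation": TCP orientation; "contact_force": force on the tool from outside, world axes, zero at the start; "torque": the same for the moment, N m; "opening": finger opening in m.
Only numpy, scipy, OpenCV 4.12 (cv2) and the standard library are available. Lean on these libraries where they do the work, as an engineer would, in place of code of your own. Each camera call takes 0.05 s, during which the arm holds its last target.

## Working session

There is one attempt and no reset: what is moved stays moved. The work goes in short steps, Python scripts to look and compute and a tool call to move; the robot and the scene stay as the last step left them, time stands still between calls to the robot, and variables do not carry over. Pictures are saved under pics/ and viewed, and the job is handed in when it is done.

Besides the shell and the picture viewer there is one more tool, called as name(argument=value, ...) on one line, values as JSON. move_arm: Moves the arm, as the interface text tells. Its arguments: {"type":"object","properties":{"translation":{"type":"array","items":{"type":"array","items":{"type":"number"}}},"dr":{"type":"array","items":{"type":"array","items":{"type":"number"}}},"fingers":{"type":"array","items":{"type":"number"}},"force":{"type":"number"}},"required":["translation","dr","fingers"]}

```bash
ls; mkdir -p pics; python3 - <<'E'
from cell import env
import cv2,numpy as np
o=env.get_obs();print(o); print(env.hold_point_z)
for n in ["side","top","wrist"]:
    i=env.get_image(n);cv2.imwrite(f"pics/a_{n}.png",i["pixels"][:,:,::-1]);print(n,i["camera_matrix"].tolist(),np.round(i["cam_to_world"],4).tolist())
E
```

```text
pics
{'t': 0.0, 'joints': array([1.17899166e+00, 2.41442082e-01, 3.73348378e-03, 1.33521194e+00,
       1.40844725e-05, 1.57085669e+00]), 'joint_velocities': array([ 0.00045351, -0.00023581,  0.0005235 ,  0.00119194, -0.00077075,
        0.00043314]), 'joint_efforts': array([ 1.77443860e-05, -3.72315359e+01,  2.52409887e+01,  1.69284706e-02,
       -3.26444126e-05,  5.43574785e-07]), 'eef_pos': array([0.19074262, 0.46166941, 0.3030018 ]), 'orientation': array([-0.61152584, -3.08106243,  0.00326814]), 'contact_force': array([ 0.42406285, -0.74124211,  0.57232977]), 'torque': array([0.0355616 , 0.00832115, 0.02783796]), 'opening': 0.0852917397564423}
0.0539
side [[410.3484079271599, 0.0, 315.93518550663674], [0.0, 410.3484079271599, 197.93271735663754], [0.0, 0.0, 1.0]] [[-0.9376, -0.2765, 0.2106, 0.3833], [-0.3474, 0.7254, -0.5942, 0.402], [0.0115, -0.6303, -0.7762, 0.913], [0.0, 0.0, 0.0, 1.0]]
top [[390.23362281363933, 0.0, 319.081575865991], [0.0, 390.23362281363933, 205.9294876836327], [0.0, 0.0, 1.0]] [[-0.0236, -0.999, 0.0391, 0.5686], [-0.9996, 0.0242, 0.0145, -0.1889], [-0.0155, -0.0387, -0.9991, 1.2352], [0.0, 0.0, 0.0, 1.0]]
wrist [[354.89102939476686, 0.0, 315.6070299136327], [0.0, 354.89102939476686, 198.14670450420581], [0.0, 0.0, 1.0]] [[0.3812, 0.8749, 0.2988, 0.1134], [0.9245, -0.3599, -0.1255, 0.4924], [-0.0023, 0.3241, -0.946, 0.3739], [0.0, 0.0, 0.0, 1.0]]
```

View pics/a_side.png

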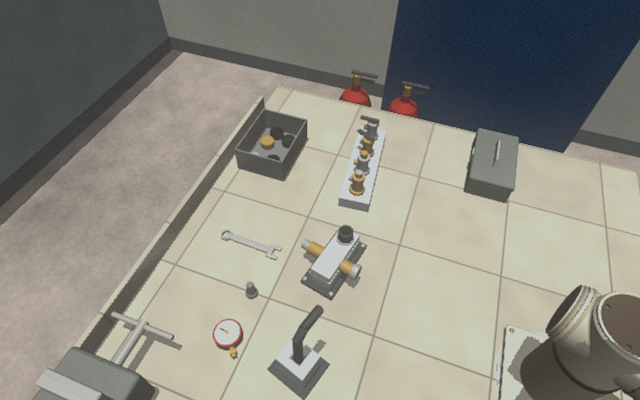

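View pics/a_top.png

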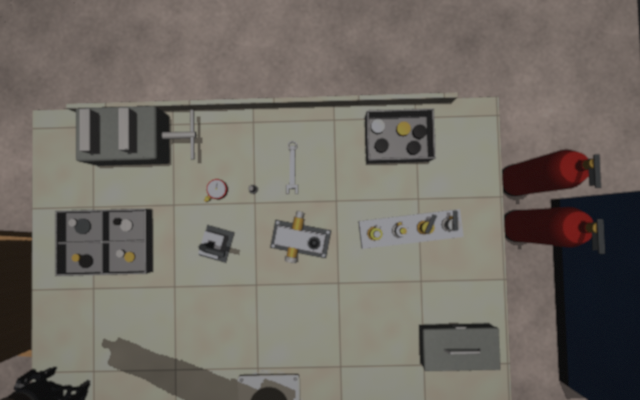

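View pics/a_wrist.png

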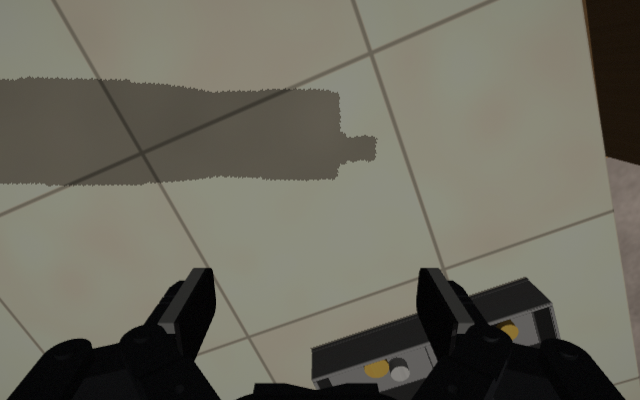

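The top view shows the key rest around (215,243) and the bolt head around (314,243). The wrist camera doesn't see them yet, so I'm zooming in.

```bash
python3 - <<'E'
import cv2
t=cv2.imread("pics/a_top.png");s=cv2.imread("pics/a_side.png")
cv2.imwrite("pics/b_top.png",cv2.convertScaleAbs(cv2.resize(t[200:285,185:345],None,fx=5,fy=5,interpolation=cv2.INTER_CUBIC),alpha=1.4))
cv2.imwrite("pics/b_side.png",cv2.resize(s[215:400,260:380],None,fx=3.2,fy=3.2,interpolation=cv2.INTER_CUBIC))
E
```

```text
(no output)
```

View pics/b_top.png

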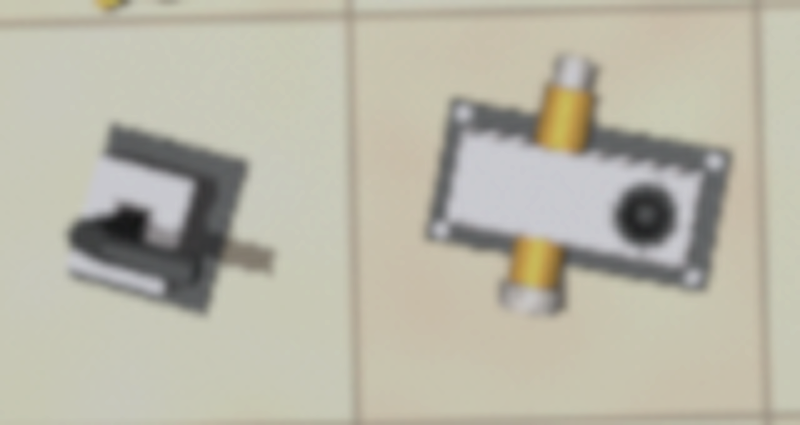

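View pics/b_side.png

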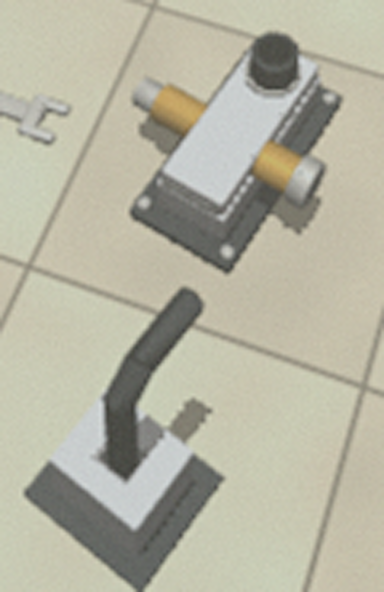

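```bash
cat > h.py <<'E'
import numpy as np,cv2
from cell import env
from scipy.spatial.transform import Rotation as R
def ray(im,u,v):
    K=im["camera_matrix"];T=im["cam_to_world"]
    d=T[:3,:3]@np.linalg.solve(K,[u,v,1.]);return T[:3,3],d/np.linalg.norm(d)
def plane(im,u,v,z):
    p,d=ray(im,u,v);return p+d*(z-p[2])/d[2]
def tri(rs):
    A=sum(np.eye(3)-np.outer(d,d) for p,d in rs);b=sum((np.eye(3)-np.outer(d,d))@p for p,d in rs);return np.linalg.solve(A,b)
def proj(im,X):
    T=im["cam_to_world"];c=T[:3,:3].T@(np.asarray(X)-T[:3,3]);q=im["camera_matrix"]@c;return q[:2]/q[2]
def snap(n,f):
    im=env.get_image(n);cv2.imwrite("pics/"+f,im["pixels"][:,:,::-1]);return im
def tcp():
    o=env.get_obs();return o["eef_pos"],R.from_rotvec(o["orientation"]),o
E
python3 - <<'E'
from h import *
s=env.get_image("side");t=env.get_image("top")
S=lambda u,v:(u/3.2+260,v/3.2+215)
T=lambda u,v:(u/5+185,v/5+200)
print("bolt",plane(t,*T(645,215),.094),plane(s,*S(274,42),.094))
print("rest top corners side",[plane(s,*S(*c),.065).round(4) for c in [(50,462),(195,455),(135,530),(105,397)]])
print("rest top corners top",[plane(t,*T(*c),.065).round(4) for c in [(105,155),(195,180),(165,295),(70,275)]])
print("short tip",tri([ray(s,*S(190,298)),ray(t,*T(193,268))]))
print("foot T",[plane(t,*T(*c),.006).round(4) for c in [(113,125),(247,160),(207,314)]])
print("foot S",[plane(s,*S(*c),.006).round(4) for c in [(25,490),(222,478),(143,590)]])
print("clampfoot T",[plane(t,*T(*c),.01).round(4) for c in [(455,98),(732,150),(705,290),(427,240)]])
E
```

```text
bolt [ 0.50539064 -0.15487369  0.094     ] [ 0.5052878  -0.16209027  0.094     ]
rest top corners side [array([0.5437, 0.1748, 0.065 ]), array([0.4596, 0.1387, 0.065 ]), array([0.4787, 0.1938, 0.065 ]), array([0.5269, 0.1245, 0.065 ])]
rest top corners top [array([0.5472, 0.17  , 0.065 ]), array([0.5309, 0.1159, 0.065 ]), array([0.4625, 0.1349, 0.065 ]), array([0.4757, 0.192 , 0.065 ])]
short tip [0.48516982 0.08845586 0.17512115]
foot T [array([0.5649, 0.1828, 0.006 ]), array([0.5408, 0.0981, 0.006 ]), array([0.4447, 0.1248, 0.006 ])]
foot S [array([0.563 , 0.1815, 0.006 ]), array([0.4428, 0.1282, 0.006 ]), array([0.4673, 0.2111, 0.006 ])]
clampfoot T [array([ 0.5768, -0.0346,  0.01  ]), array([ 0.5401, -0.2078,  0.01  ]), array([ 0.4532, -0.1888,  0.01  ]), array([ 0.4882, -0.0153,  0.01  ])]
```

The side and top crops put the rest centre near (0.503, 0.1545), the short arm at azimuth about -107°, and the bolt near (0.505, -0.158). Next I'm moving to a pre-grasp pose tilted 45°, so the wrist camera looks at the key.

```bash
cat >> h.py <<'E'
def graspR(az): # tool orientation for bend grasp, key standing, short arm azimuth az deg
    a=np.radians(az);xk=np.array([np.cos(a),np.sin(a),0]);yk=np.array([-xk[1],xk[0],0])
    z=(xk-np.array([0,0,1]))/2**.5
    return R.from_matrix(np.c_[np.cross(yk,z),yk,z])
def delta(P,Rt):
    p,r,o=tcp();d=(np.asarray(P)-p)*100;w=np.degrees((Rt*r.inv()).as_rotvec())
    print("d cm",d.round(2),"rot deg",w.round(2),"rows>=",max(np.linalg.norm(d)/5,np.linalg.norm(w)/8.59).round(1))
E
python3 - <<'E'
from h import *
Rg=graspR(-106.8);a=Rg.as_matrix()[:,2]
B=np.array([.5004,.1459,.166])
delta(B-a*(.054+.10),Rg)
E
```

```text
d cm [ 34.1  -21.18  -2.86] rot deg [-44.37 -21.11 -79.62] rows>= 10.9
```

move_arm(translation=[[2.4,-1.5,-0.2],[2.4,-1.5,-0.2],[2.4,-1.5,-0.2],[2.4,-1.5,-0.2],[2.4,-1.5,-0.2],[2.4,-1.5,-0.2],[2.4,-1.5,-0.2],[2.4,-1.5,-0.2],[2.4,-1.5,-0.2],[2.4,-1.5,-0.2],[2.4,-1.5,-0.2],[2.4,-1.5,-0.2],[2.4,-1.5,-0.2],[2.4,-1.5,-0.2],[0,0,0]], dr=[[-3.17,-1.51,-5.69],[-3.17,-1.51,-5.69],[-3.17,-1.51,-5.69],[-3.17,-1.51,-5.69],[-3.17,-1.51,-5.69],[-3.17,-1.51,-5.69],[-3.17,-1.51,-5.69],[-3.17,-1.51,-5.69],[-3.17,-1.51,-5.69],[-3.17,-1.51,-5.69],[-3.17,-1.51,-5.69],[-3.17,-1.51,-5.69],[-3.17,-1.51,-5.69],[-3.17,-1.51,-5.69],[0,0,0]], fingers=[0,0,0,0,0,0,0,0,0,0,0,0,0,0,0])

```text
t: 1.75
eef_pos: [0.5295, 0.2495, 0.2713]
orientation: [2.044, 1.509, -0.855]
contact_force: [-0.2, 0.3, -1.6]
opening: 0.0854
```

```bash
python3 - <<'E'
from h import *
im=snap("wrist","c_wrist.png")
Rg=graspR(-106.8);a=Rg.as_matrix()[:,2]
B=np.array([.5004,.1459,.166])
delta(B-a*(.054+.10),Rg);print(tcp()[2]["joints"].round(2))
T=im["cam_to_world"]; p,r,o=tcp();print("cam in tool",(r.inv().apply(T[:3,3]-p)).round(4), (r.inv().as_matrix()@T[:3,:3]).round(3).tolist())
E
```

```text
d cm [ 0.36 -0.06  0.23] rot deg [ 0.16 -0.15  0.18] rows>= 0.1
[ 0.62  0.88  0.75  2.12 -0.45  2.64]
cam in tool [ 0.0823  0.0018 -0.0679] [[-0.002, -0.945, -0.326], [1.0, -0.002, -0.001], [0.0, -0.326, 0.945]]
```

View pics/c_wrist.png

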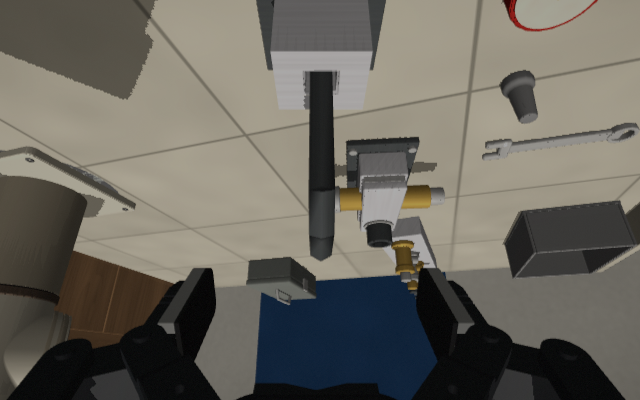

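The wrist view shows the key upright at columns 309-334, with its bend near (321,190), the rest slot at (321,80) and the clamp behind. J4 is near its limit, so I'll advance in steps while centring.

```bash
python3 - <<'E'
from h import *
im=env.get_image("wrist");g=cv2.cvtColor(im["pixels"],cv2.COLOR_RGB2GRAY).astype(int)
p,r,o=tcp()
for v in (110,130,150,170,185,200,215,230,245):
    row=g[v];print(v,row[300:344].tolist() if v in(150,215) else "", np.argsort(-abs(np.diff(row[300:344])))[:4]+300)
B=np.array([.5004,.1459,.166]);print("pred bend px",proj(im,B),"tip",proj(im,[.4828,.0875,.175]))
T=im["cam_to_world"];d=(T[:3,:3].T@(B-T[:3,3]))[2];print("depth",d,"tool coords of B",r.inv().apply(B-p))
E
```

```text
110  [334 311 310 312]
130  [310 334 335 311]
150 [148, 148, 148, 147, 148, 147, 147, 147, 147, 147, 147, 60, 25, 24, 29, 28, 28, 28, 29, 31, 30, 32, 33, 34, 33, 34, 33, 31, 30, 29, 28, 27, 24, 23, 22, 19, 143, 149, 149, 149, 149, 149, 150, 149] [335 310 311 336]
170  [310 336 335 311]
185  [336 310 311 309]
200  [336 310 339 340]
215 [141, 139, 138, 135, 135, 134, 132, 134, 136, 135, 108, 54, 45, 49, 53, 54, 59, 62, 61, 63, 63, 63, 65, 66, 66, 61, 61, 60, 56, 54, 52, 50, 51, 48, 47, 44, 83, 152, 157, 158, 157, 157, 157, 157] [336 310 335 309]
230  [335 310 336 309]
245  [333 310 311 334]
pred bend px [321.6042869  207.77015001] tip [320.7443249 248.9832218]
depth 0.23649121726232508 tool coords of B [-0.00042641  0.00494808  0.15349289]
```

```bash
python3 - <<'E'
from h import *
Rg=graspR(-106.8);a=Rg.as_matrix()[:,2]
B=np.array([.5016,.1455,.166])
delta(B-a*(.054+.05),Rg);delta(B-a*(.054),Rg)
E
```

```text
d cm [-0.45 -3.57 -3.45] rot deg [ 0.08 -0.08  0.06] rows>= 1.0
d cm [-1.47 -6.96 -6.99] rot deg [ 0.08 -0.08  0.06] rows>= 2.0
```

move_arm(translation=[[-0.1,-1.2,-1.15],[-0.1,-1.2,-1.15],[-0.1,-1.2,-1.15],[0,0,0]], dr=[[0,0,0],[0,0,0],[0,0,0],[0,0,0]], fingers=[0,0,0,0])

```text
t: 2.25
eef_pos: [0.5226, 0.2157, 0.2417]
orientation: [2.041, 1.517, -0.846]
contact_force: [-0.3, -0.2, -0.1]
opening: 0.0857
```

```bash
python3 - <<'E'
from h import *
im=snap("wrist","d_wrist.png")
Rg=graspR(-106.8);a=Rg.as_matrix()[:,2]
B=np.array([.5016,.1455,.166]);print(proj(im,B))
delta(B-a*(.054),Rg);print(tcp()[2]["joints"].round(3))
E
```

```text
[315.62047343 233.53476271]
d cm [-1.03 -3.43 -3.83] rot deg [ 0.01  0.06 -0.07] rows>= 1.0
[ 0.579  0.822  0.57   1.971 -0.473  2.605]
```

View pics/d_wrist.png

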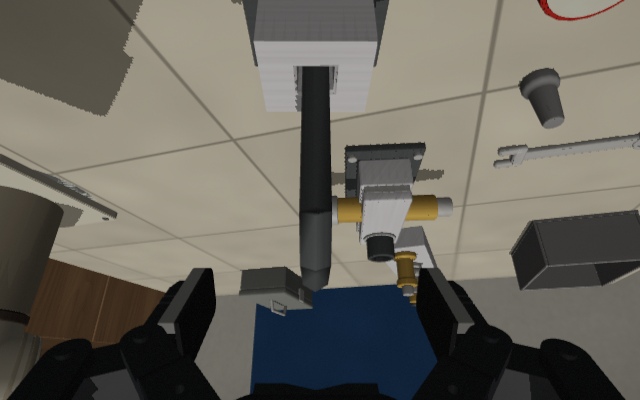

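The key is centred between the jaws: columns 299-331, with the bend starting near row 212. Advancing the rest of the way and closing.

move_arm(translation=[[-0.25,-0.86,-0.96],[-0.25,-0.86,-0.96],[-0.25,-0.86,-0.96],[-0.25,-0.86,-0.96],[0,0,0]], dr=[[0,0,0],[0,0,0],[0,0,0],[0,0,0],[0,0,0]], fingers=[0,0,0,0,0])

```text
t: 2.8
eef_pos: [0.5133, 0.182, 0.2034]
orientation: [2.041, 1.517, -0.845]
contact_force: [-0.5, 0.1, 0.3]
opening: 0.0856
```

```bash
python3 - <<'E'
from h import *
im=snap("wrist","e_wrist.png")
Rg=graspR(-106.8);a=Rg.as_matrix()[:,2]
B=np.array([.5016,.1455,.166]);print(proj(im,B))
delta(B-a*(.054),Rg);o=tcp()[2];print(o["joints"].round(3),o["contact_force"])
E
```

```text
[313.82067337 292.63311902]
d cm [-0.1  -0.04  0.02] rot deg [ 0.    0.09 -0.06] rows>= 0.0
[ 0.544  0.788  0.402  1.822 -0.495  2.574] [-0.47760844 -0.86998226  0.18125783]
```

View pics/e_wrist.png

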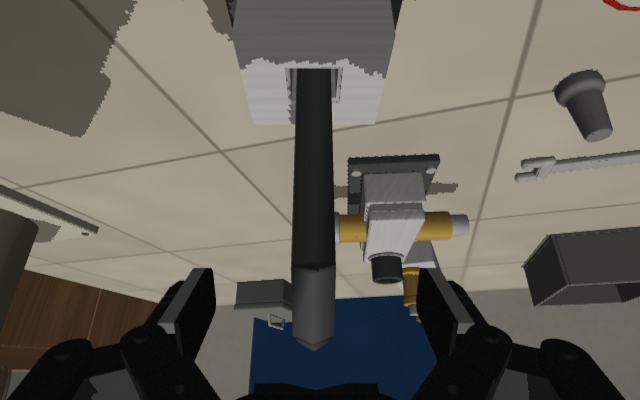

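move_arm(translation=[[0,0,0],[0,0,0],[0,0,0],[0,0,0],[0,0,0],[0,0,0],[0,0,0],[0,0,0]], dr=[[0,0,0],[0,0,0],[0,0,0],[0,0,0],[0,0,0],[0,0,0],[0,0,0],[0,0,0]], fingers=[1,1,1,1,1,1,1,1], force=100)

```text
t: 3.65
eef_pos: [0.5139, 0.1818, 0.2033]
orientation: [2.042, 1.516, -0.845]
contact_force: [-0.5, 0.9, 3.7]
opening: 0.0153
```

```bash
python3 - <<'E'
from h import *
im=snap("wrist","f_wrist.png")
o=tcp()[2];print(o)
E
```

```text
{'t': 3.7, 'joints': array([ 0.54261817,  0.78863821,  0.40120364,  1.82121777, -0.49494221,
        2.57340525]), 'joint_velocities': array([ 6.16288839e-04, -8.80299397e-05,  9.54640788e-04, -4.30429791e-04,
       -7.54569598e-04,  2.09825688e-05]), 'joint_efforts': array([ -0.74046263, -53.9929533 ,  19.40367043,   3.65327016,
        -1.39993206,   0.12196099]), 'eef_pos': array([0.51386123, 0.18178638, 0.20323326]), 'orientation': array([ 2.04212973,  1.51612694, -0.84504516]), 'contact_force': array([-0.36000369,  1.61739047,  2.89790739]), 'torque': array([ 0.58196379,  0.1177006 , -0.10234036]), 'opening': 0.015230491152946857}
```

View pics/f_wrist.png

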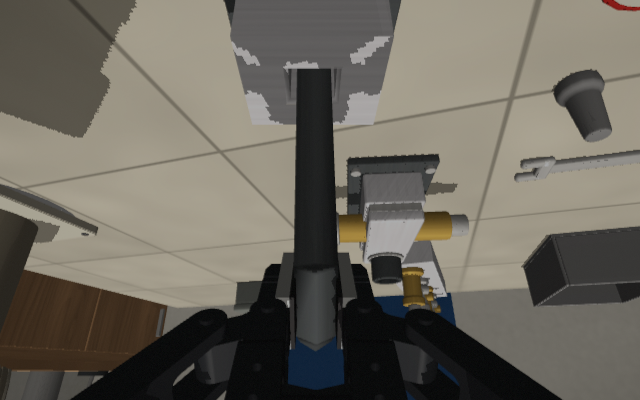

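Gripped; the key sits between the pads at columns 296-334. Lifting straight up.

move_arm(translation=[[0,0,1.0],[0,0,1.0],[0,0,1.0],[0,0,1.0],[0,0,1.0],[0,0,1.0],[0,0,1.0],[0,0,1.0],[0,0,1.0],[0,0,0],[0,0,0],[0,0,0]], dr=[[0,0,0],[0,0,0],[0,0,0],[0,0,0],[0,0,0],[0,0,0],[0,0,0],[0,0,0],[0,0,0],[0,0,0],[0,0,0],[0,0,0]], fingers=[1,1,1,1,1,1,1,1,1,1,1,1])

```text
t: 4.9
eef_pos: [0.5138, 0.1817, 0.2925]
orientation: [2.042, 1.516, -0.846]
contact_force: [0.7, -0.8, -4.7]
opening: 0.0153
```

```bash
python3 - <<'E'
from h import *
snap("wrist","g_wrist.png");snap("side","g_side.png")
o=tcp()[2];print(o["t"],o["joints"].round(3),o["eef_pos"].round(4),o["contact_force"].round(2),o["opening"])
E
```

```text
5.0 [ 0.543  0.734  0.533  2.009 -0.495  2.573] [0.5138 0.1816 0.2924] [ 0.37  0.49 -5.29] 0.01531723102430937
```

View pics/g_wrist.png

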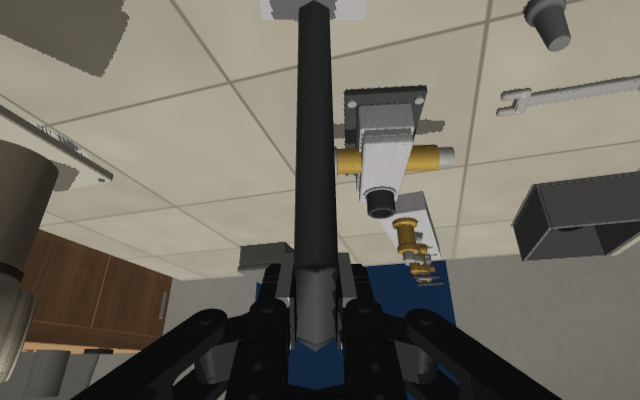

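View pics/g_side.png

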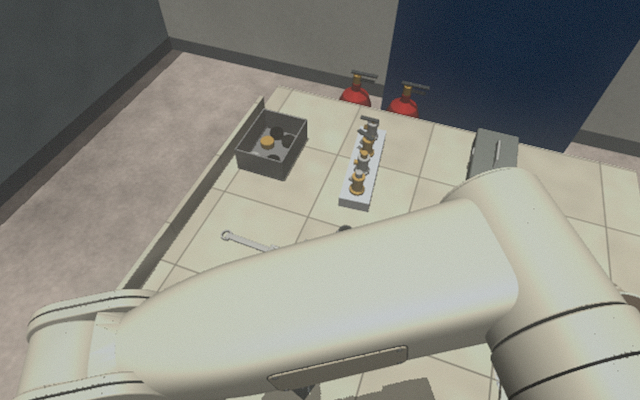

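The key is out of the rest: its long tip shows near (315,5), clear of the rest's top, while the arm hides the side view. Working out the flip, ending with the key beside the bolt so the wrist camera can see the socket.

```bash
cat >> h.py <<'E'
UP=np.array([0,0,1.])
def Ldir(az): return np.array([np.cos(np.radians(az)),np.sin(np.radians(az)),0])
def flipR(az): # key flipped, long arm azimuth az
    L=Ldir(az);yk=np.cross(L,UP);z=(L-UP)/2**.5
    return R.from_matrix(np.c_[np.cross(yk,z),yk,z])
def flipTCP(ax,zb,az): # short arm axis xy, bend z
    L=Ldir(az);B=np.array([ax[0],ax[1],zb])+.009*L
    return B-.054*(L-UP)/2**.5
E
python3 - <<'E'
from h import *
delta(flipTCP((.445,-.145),.26,101),flipR(101))
p,r,o=tcp()
print(np.degrees((graspR(-106.8).inv()*flipR(73.2)).as_rotvec()))
E
```

```text
d cm [ -6.32 -35.53   0.58] rot deg [90.69 -4.57 21.8 ] rows>= 10.9
[-7.06541606e-15  9.00000000e+01  1.41308321e-14]
```

move_arm(translation=[[-0.42,-2.37,0.04],[-0.42,-2.37,0.04],[-0.42,-2.37,0.04],[-0.42,-2.37,0.04],[-0.42,-2.37,0.04],[-0.42,-2.37,0.04],[-0.42,-2.37,0.04],[-0.42,-2.37,0.04],[-0.42,-2.37,0.04],[-0.42,-2.37,0.04],[-0.42,-2.37,0.04],[-0.42,-2.37,0.04],[-0.42,-2.37,0.04],[-0.42,-2.37,0.04],[-0.42,-2.37,0.04],[0,0,0],[0,0,0]], dr=[[6.05,-0.3,1.45],[6.05,-0.3,1.45],[6.05,-0.3,1.45],[6.05,-0.3,1.45],[6.05,-0.3,1.45],[6.05,-0.3,1.45],[6.05,-0.3,1.45],[6.05,-0.3,1.45],[6.05,-0.3,1.45],[6.05,-0.3,1.45],[6.05,-0.3,1.45],[6.05,-0.3,1.45],[6.05,-0.3,1.45],[6.05,-0.3,1.45],[6.05,-0.3,1.45],[0,0,0],[0,0,0]], fingers=[1,1,1,1,1,1,1,1,1,1,1,1,1,1,1,1,1])

```text
t: 6.7
eef_pos: [0.4505, -0.1751, 0.2973]
orientation: [-1.565, -1.891, -0.645]
contact_force: [-0.6, 0.4, -4.3]
opening: 0.0153
```

```bash
python3 - <<'E'
from h import *
snap("wrist","i_wrist.png");snap("side","i_side.png")
o=tcp()[2];print(o["t"],o["joints"].round(3),o["eef_pos"].round(4),o["contact_force"].round(2),o["opening"])
delta(flipTCP((.445,-.145),.26,101),flipR(101))
E
```

```text
6.8 [-0.605  0.578  0.276  1.891  0.516  0.604] [ 0.4508 -0.1734  0.2992] [-0.21  0.08 -5.45] 0.015233722748520993
d cm [-0.02 -0.02 -0.1 ] rot deg [-0.01 -0.09 -0.04] rows>= 0.0
```

View pics/i_wrist.png

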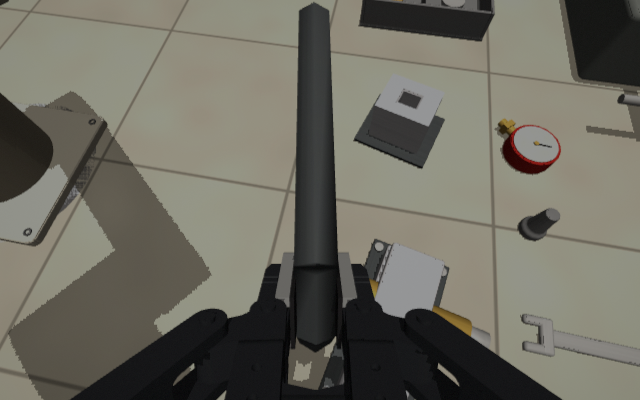

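View pics/i_side.png

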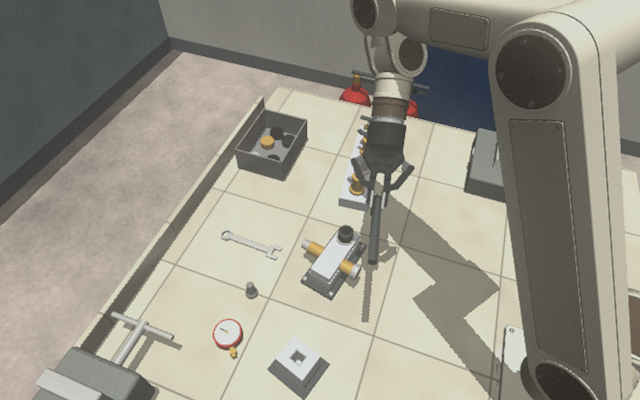

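The key is flipped, with the long arm running up the image at column 316 and the long tip at (315,5). The bolt is hidden under the fingers, so I'm backing off about 11 cm along the long arm to see it.

move_arm(translation=[[0.4,-2.2,0],[0.4,-2.2,0],[0.4,-2.2,0],[0.4,-2.2,0],[0.4,-2.2,0],[0,0,0],[0,0,0]], dr=[[0,0,0],[0,0,0],[0,0,0],[0,0,0],[0,0,0],[0,0,0],[0,0,0]], fingers=[1,1,1,1,1,1,1])

```text
t: 7.5
eef_pos: [0.4713, -0.2829, 0.2997]
orientation: [-1.562, -1.897, -0.647]
contact_force: [0.5, 0.3, -4.2]
opening: 0.0153
```

```bash
python3 - <<'E'
from h import *
im=snap("wrist","j_wrist.png")
o=tcp()[2];print(o["t"],o["joints"].round(3),o["eef_pos"].round(4),o["contact_force"].round(2),o["opening"])
u,v=proj(im,[.505,-.158,.094]);print(u,v)
u,v=int(u),int(v)
c=im["pixels"][max(v-50,0):v+50,u-60:u+60,::-1]
cv2.imwrite("pics/j_crop.png",cv2.convertScaleAbs(cv2.resize(c,None,fx=6,fy=6,interpolation=cv2.INTER_CUBIC),alpha=2))
E
```

```text
7.55 [-0.722  0.774  0.623  2.091  0.446  0.498] [ 0.4712 -0.2825  0.2999] [-0.63  0.06 -4.57] 0.015565808838583934
377.5661085833632 243.08611565458787
```

View pics/j_wrist.png

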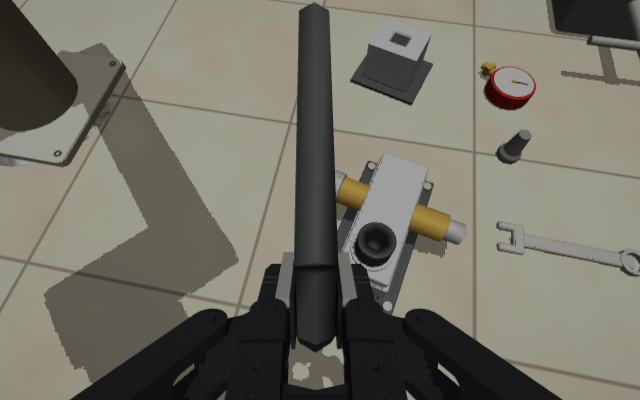

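View pics/j_crop.png

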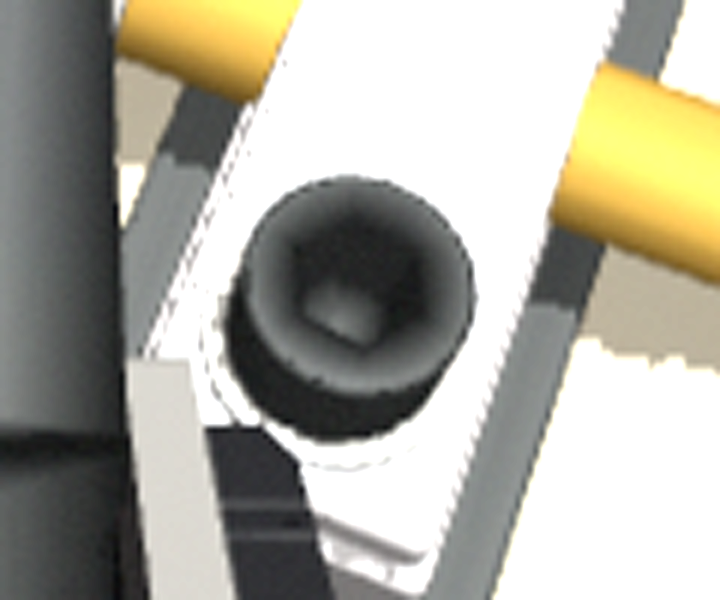

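The bolt head sits at about (377,241) with the socket's dark hex inside. I'm going 6 cm lower for a sharper look at the hex.

move_arm(translation=[[0,-0.3,-1.5],[0,-0.3,-1.5],[0,-0.3,-1.5],[0,-0.3,-1.5],[0,0,0],[0,0,0]], dr=[[0,0,0],[0,0,0],[0,0,0],[0,0,0],[0,0,0],[0,0,0]], fingers=[1,1,1,1,1,1])

```text
t: 8.15
eef_pos: [0.4707, -0.2957, 0.2383]
orientation: [-1.563, -1.892, -0.648]
contact_force: [0.1, -1.1, -4.1]
opening: 0.0158
```

```bash
python3 - <<'E'
from h import *
im=snap("wrist","k_wrist.png")
np.savez("k.npz",**im)
o=tcp()[2];print(o["t"],o["joints"].round(3),o["eef_pos"].round(4),o["contact_force"].round(2))
g=cv2.cvtColor(im["pixels"],cv2.COLOR_RGB2GRAY)
u,v=map(int,proj(im,[.505,-.158,.094]));print(u,v)
c=g[v-40:v+40,u-50:u+50].astype(float)
c=np.clip((c/110)**.6*255,0,255).astype(np.uint8)
cv2.imwrite("pics/k_crop.png",cv2.resize(c,None,fx=7,fy=7,interpolation=cv2.INTER_CUBIC))
E
```

```text
8.2 [-0.738  0.825  0.561  1.985  0.438  0.486] [ 0.4709 -0.2958  0.2391] [ 0.33  0.69 -5.5 ]
392 203
```

View pics/k_crop.png

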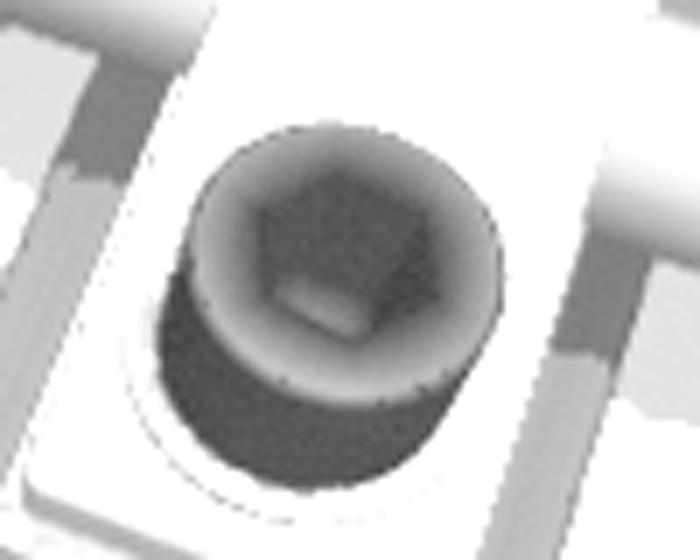

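The crop shows the head rim (x 190-504, y 122-408) and six mouth corners. I'm casting both onto z = 94 mm.

```bash
python3 - <<'E'
from h import *
im=np.load("k.npz")
C=[(338,165),(430,205),(440,293),(365,340),(270,292),(255,215)]
W=np.array([plane(im,342+(u+.5)/7-.5,163+(v+.5)/7-.5,.094)[:2] for u,v in C])
print((W*1000).round(1).tolist());c=W.mean(0);print("hex c",c)
d=W-c;a=np.degrees(np.arctan2(d[:,1],d[:,0]));print("radii mm",(np.linalg.norm(d,axis=1)*1000).round(1),"az mod60",(a%60).round(1))
# head rim: bright head top vs white jaw / dark side, by threshold contour
pix=im["pixels"];g=cv2.cvtColor(pix,cv2.COLOR_RGB2GRAY)
# radial edge from centre: cast circle pts r=18.5
cu,cv_=proj(im,[*c,.094])
pts=[]
for th in np.radians(np.arange(0,360,5)):
    rr=np.arange(14,24,.1)/1000
    q=np.array([proj(im,[c[0]+r*np.cos(th),c[1]+r*np.sin(th),.094]) for r in rr]).astype(np.float32)
    val=cv2.remap(g,q[:,:1],q[:,1:],cv2.INTER_LINEAR).ravel().astype(float)
    val=cv2.GaussianBlur(val[:,None],(1,9),0).ravel()
    k=np.argmax(abs(np.diff(val)));pts.append((c[0]+rr[k]*np.cos(th),c[1]+rr[k]*np.sin(th),rr[k]*1000))
P=np.array(pts)
A=np.c_[2*P[:,:2],np.ones(len(P))];b=(P[:,:2]**2).sum(1)
for _ in range(5):
    s=np.linalg.lstsq(A,b,rcond=None)[0];rad=np.sqrt(s[2]+s[:2]@s[:2]);res=abs(np.linalg.norm(P[:,:2]-s[:2],axis=1)-rad);k=res<np.median(res)*3;A,b,P=A[k],b[k],P[k]
print("rim c",s[:2],"r",rad,len(P))
# clamp/key check: key columns
for v in (40,80,120,160,200,240):
    dd=np.argsort(-abs(np.diff(g[v,290:345].astype(int))))[:3]+290;print(v,dd)
E
```

```text
[[501.4, -143.0], [512.3, -146.2], [514.4, -157.2], [506.6, -164.6], [495.5, -160.7], [492.7, -151.3]]
hex c [ 0.50383198 -0.15381252]
radii mm [11.1 11.4 11.1 11.1 10.8 11.4] az mod60 [42.5 41.9 42.3 44.4 39.6 47.1]
rim c [ 0.50330192 -0.15535077] r 0.018360267492967902 45
40 [329 297 298]
80 [331 297 296]
120 [332 296 295]
160 [295 341 334]
200 [335 294 342]
240 [293 294 336]
```

```bash
cat >> h.py <<'E'
# key frame -> tool frame nominal
KX=np.array([-1,0,1])/2**.5; KZ=np.array([-1,0,-1])/2**.5; KY=np.array([0,1.,0])
def k2t(k): return np.array([0,0,.054])+(k[0]-.009)*KX+k[1]*KY+(k[2]+.009)*KZ
E
python3 - <<'E'
from h import *
im=np.load("k.npz");p,r,o=tcp()
g=cv2.cvtColor(im["pixels"],cv2.COLOR_RGB2GRAY).astype(float)
W=lambda k:p+r.apply(k2t(np.array(k)))
for z in (-.03,-.05,-.07,-.09,-.11,-.13,-.15):
    # far-side outward is key -x ; upper flat edge at x=-4.9mm
    a=proj(im,W((-.0049,-.0085,z)));b=proj(im,W((-.0049,.0085,z)))
    v=int(round(a[1]));row=cv2.GaussianBlur(g[v-1:v+2].mean(0)[None],(3,1),0).ravel();d=abs(np.diff(row))
    ea=int(a[0])-6+np.argmax(d[int(a[0])-6:int(a[0])+7]);eb=int(b[0])-6+np.argmax(d[int(b[0])-6:int(b[0])+7])
    w=b[0]-a[0];print(z,"row",v,"pred",a[0].round(1),b[0].round(1),"seen",ea+.5,eb+.5,"offset mm",(((ea+eb)/2+.5-(a[0]+b[0])/2)/w*17).round(2),"width ratio",(eb-ea)/w)
print("tip pred",proj(im,W((0,0,-.165))),proj(im,W((-.0098,0,-.163))),"bend outer start",proj(im,W((-.01,0,-.018))))
print(im["cam_to_world"][:3,3]-p)
E
```

```text
-0.03 row 230 pred 296.4 339.1 seen 294.5 342.5 offset mm 0.3 width ratio 1.1263434020945073
-0.05 row 186 pred 297.6 337.7 seen 294.5 335.5 offset mm -1.13 width ratio 1.022029922051444
-0.07 row 147 pred 298.6 336.5 seen 295.5 333.5 offset mm -1.38 width ratio 1.0028059629903907
-0.09 row 112 pred 299.5 335.5 seen 296.5 332.5 offset mm -1.42 width ratio 1.0026612768751961
-0.11 row 80 pred 300.4 334.5 seen 297.5 331.5 offset mm -1.46 width ratio 0.9966683046333569
-0.13 row 51 pred 301.1 333.6 seen 297.5 330.5 offset mm -1.76 width ratio 1.0156028914622466
-0.15 row 25 pred 301.8 332.8 seen 298.5 329.5 offset mm -1.82 width ratio 0.9993754185015233
tip pred [317.24098534  14.81034752] [317.31291028   1.17046139] bend outer start [317.89038458 255.68732349]
[-0.00211996  0.0076995   0.10845795]
```

View pics/k_wrist.png

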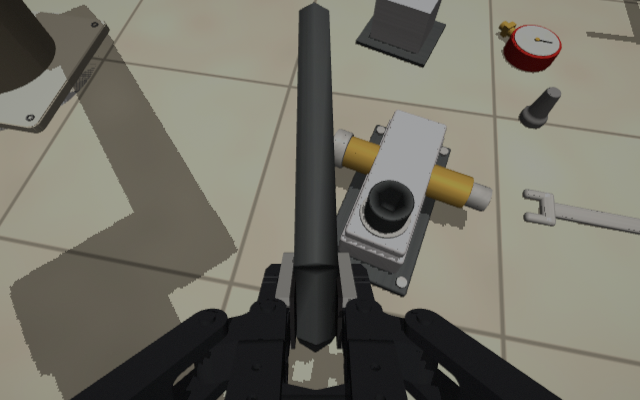

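The key's column is about 3 px left of the predicted one, so I'll treat the camera as relative and correct for that. Now checking rows at the tip and the bend.

```bash
python3 - <<'E'
from h import *
im=np.load("k.npz");p,r,o=tcp()
W=lambda k:p+r.apply(k2t(np.array(k)))
x=im["pixels"][:,:,::-1]
a=cv2.convertScaleAbs(cv2.resize(x[0:36,290:342],None,fx=8,fy=8,interpolation=cv2.INTER_CUBIC),alpha=2.5)
b=cv2.convertScaleAbs(cv2.resize(x[250:356,285:350],None,fx=5,fy=5,interpolation=cv2.INTER_CUBIC),alpha=2.5)
h=max(a.shape[0],b.shape[0]);q=np.zeros((h,a.shape[1]+b.shape[1],3),np.uint8);q[:a.shape[0],:a.shape[1]]=a;q[:b.shape[0],a.shape[1]:]=b
cv2.imwrite("pics/l.png",q);print(a.shape,b.shape)
s=1/3**.5*2*8.5e-3
for n,k in dict(topridge_taperstart=(-.0098,0,-.163),topridge_end=(-.0087,0,-.165),flatcorner_taper=(-.0049,-.0085,-.163),bend_top_ridge=(-.0098,0,-.0139),bend_top_edge=(-.0049,.0085,-.016),bend_short_ridge=(.0139,0,.0098),bend_short_edge=(.016,.0085,.0049)).items(): print(n,proj(im,W(k)).round(1))
E
```

```text
(288, 416, 3) (530, 325, 3)
topridge_taperstart [317.3   1.2]
topridge_end [317.3   0.7]
flatcorner_taper [302.2   9.3]
bend_top_ridge [317.9 266.7]
bend_top_edge [340.1 264.7]
bend_short_ridge [317.7 341.3]
bend_short_edge [338.5 328.8]
```

View pics/l.png

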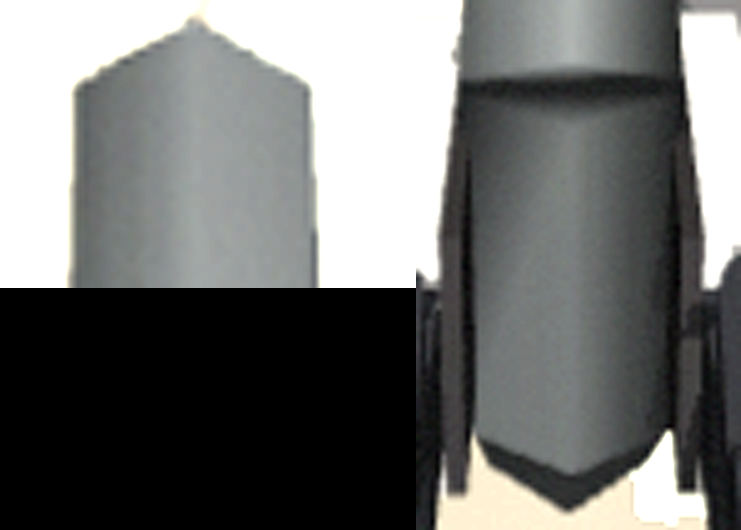

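The tip ridge shows at row 1.8 (predicted 1.2), the bend line at about 267 (265-267) and the short-arm ridge at 344 (341). So the key is near nominal, about 1.5 px low. Moving over the bolt with the tip about 20 mm above the mouth.

```bash
python3 - <<'E'
from h import *
delta(flipTCP((.5049,-.1535),.094+.02+.061,103),flipR(103))
E
```

```text
d cm [ 4.06 11.39 -2.59] rot deg [-0.14 -0.11  2.06] rows>= 2.5
```

move_arm(translation=[[0.58,1.63,-0.2],[0.58,1.63,-0.2],[0.58,1.63,-0.2],[0.58,1.63,-0.2],[0.58,1.63,-0.2],[0.58,1.63,-0.2],[0.58,1.61,-0.4],[0,0,-0.5],[0,0,-0.5],[0,0,0],[0,0,0],[0,0,0]], dr=[[0,0,0.3],[0,0,0.3],[0,0,0.3],[0,0,0.3],[0,0,0.3],[0,0,0.3],[0,0,0.2],[0,0,0],[0,0,0],[0,0,0],[0,0,0],[0,0,0]], fingers=[1,1,1,1,1,1,1,1,1,1,1,1])

```text
t: 9.4
eef_pos: [0.5114, -0.1826, 0.213]
orientation: [-1.528, -1.916, -0.633]
contact_force: [0.5, -0.5, -4.8]
opening: 0.0152
```

```bash
python3 - <<'E'
from h import *
im=snap("side","m_side.png");np.savez("m.npz",**im)
o=tcp()[2];print(o["t"],o["joints"].round(3),o["eef_pos"].round(4),o["contact_force"].round(2),o["torque"].round(2))
delta(flipTCP((.5049,-.1535),.094+.02+.061,103),flipR(103))
w=snap("wrist","m_wrist.png")
c=im["pixels"][190:290,300:420,::-1]
cv2.imwrite("pics/m_crop.png",cv2.convertScaleAbs(cv2.resize(c,None,fx=6,fy=6,interpolation=cv2.INTER_CUBIC),alpha=1.6))
print(proj(im,[.5049,-.1535,.094]),proj(im,[.5049,-.1535,.114]))
E
```

```text
9.45 [-0.558  0.758  0.372  1.801  0.525  0.617] [ 0.5115 -0.1825  0.2131] [-0.59 -0.02 -4.08] [-1.63 -0.36 -0.  ]
d cm [-0.    0.06  0.01] rot deg [-0.09 -0.08  0.09] rows>= 0.0
[344.69566247 230.90641553] [345.25016646 226.13039807]
```

View pics/m_crop.png

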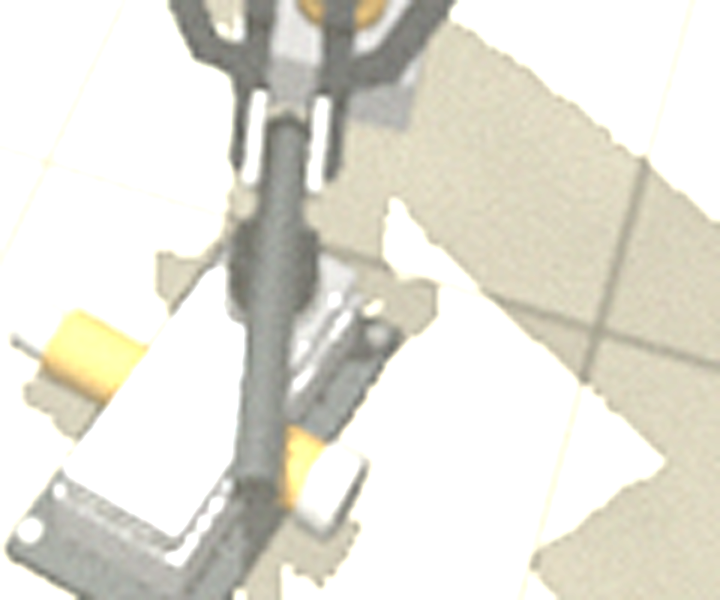

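View pics/m_wrist.png

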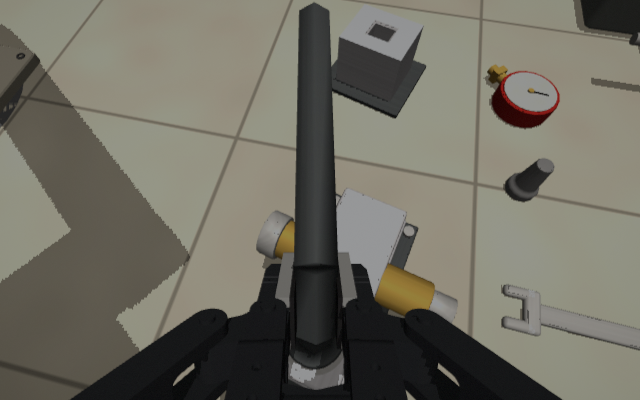

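```bash
python3 - <<'E'
from h import *
x=cv2.imread("pics/m_wrist.png")[320:400,275:360]
cv2.imwrite("pics/m2.png",cv2.convertScaleAbs(cv2.resize(x,None,fx=7,fy=7,interpolation=cv2.INTER_CUBIC),alpha=2.5))
im=env.get_image("wrist");p,r,o=tcp()
for th in (193,238,283,328,13): print(th,proj(im,[.5049+.0185*np.cos(np.radians(th)),-.1535+.0185*np.sin(np.radians(th)),.094]).round(1))
W=lambda k:p+r.apply(k2t(np.array(k)))
print(proj(im,W((.0139,0,.0098))).round(1),proj(im,W((.07,0,.0))).round(1),proj(im,W((.05,0,.0098))).round(1))
s=np.load("m.npz")
for k in [(-.0098,0,-.165),(0,0,-.165),(-.0,0,-.09),(-.0098,0,-.0139),(.0,.0085,-.165),(.0,-.0085,-.165),(0,.0085,-.09),(0,-.0085,-.09)]: q=proj(s,W(k));print("side",k,q.round(1),((q-[300,190])*6).round(0))
E
```

```text
193 [286.3 332.9]
238 [294.7 356.6]
283 [317.  366.8]
328 [339.2 356.6]
13 [347.5 332.9]
[317.3 340.7] [316.8 329.7] [316.9 346.5]
side (-0.0098, 0, -0.165) [341.  270.4] [246. 482.]
side (0, 0, -0.165) [340.7 272.8] [244. 497.]
side (-0.0, 0, -0.09) [343.9 241.4] [264. 309.]
side (-0.0098, 0, -0.0139) [347.2 210.2] [283. 121.]
side (0.0, 0.0085, -0.165) [336.5 272.3] [219. 494.]
side (0.0, -0.0085, -0.165) [344.9 273.3] [270. 500.]
side (0, 0.0085, -0.09) [339.9 241. ] [240. 306.]
side (0, -0.0085, -0.09) [348.  241.9] [288. 311.]
```

View pics/m2.png

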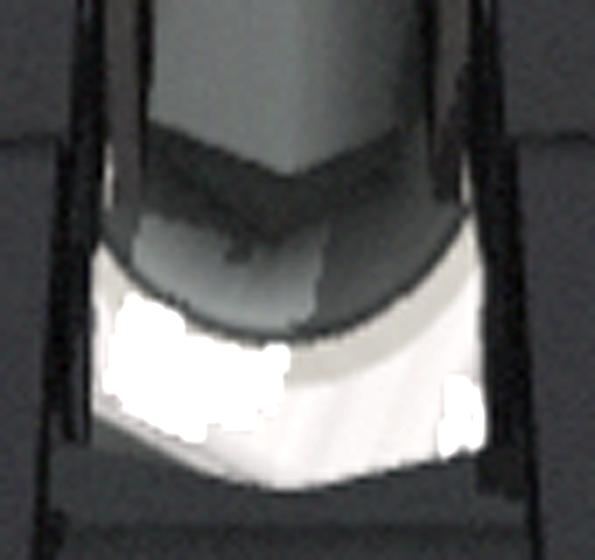

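```bash
python3 - <<'E'
import cv2,numpy as np
x=cv2.imread("pics/m_wrist.png")[330:376,285:348].astype(float)
x=np.clip((x/140)**.6*255,0,255).astype(np.uint8)
cv2.imwrite("pics/m3.png",cv2.resize(x,None,fx=12,fy=12,interpolation=cv2.INTER_CUBIC))
E
```

```text
(no output)
```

View pics/m3.png

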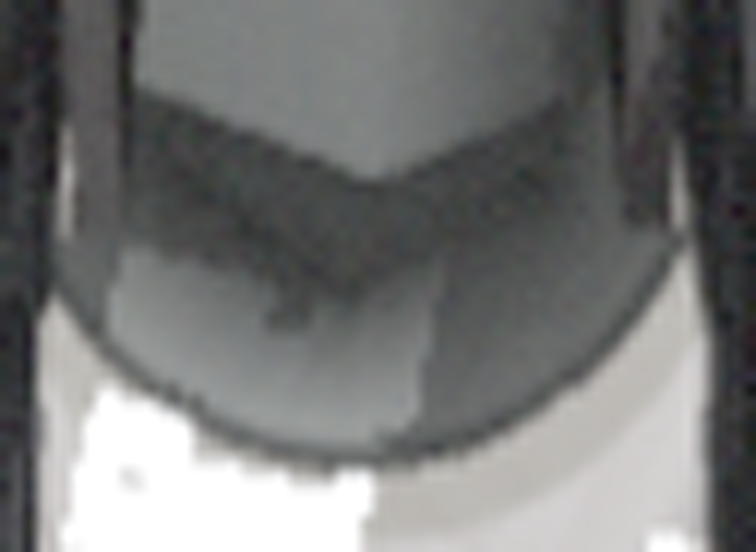

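The close-up shows the head's rim centred at about column 314.8 under the key, matching the key's own offset. Alignment looks good to under 1 mm, so I'm descending gently.

move_arm(translation=[[0,0.05,-0.4],[0,0,-0.4],[0,0,-0.4],[0,0,-0.3],[0,0,-0.2],[0,0,-0.1],[0,0,0]], dr=[[0,0,0],[0,0,0],[0,0,0],[0,0,0],[0,0,0],[0,0,0],[0,0,0]], fingers=[1,1,1,1,1,1,1])

```text
t: 10.25
eef_pos: [0.5115, -0.1813, 0.1949]
orientation: [-1.526, -1.917, -0.633]
contact_force: [0.9, 0.3, -5.0]
opening: 0.0154
```

```bash
cat > st.py <<'E'
from h import *
p,r,o=tcp();L=Ldir(103)
B=p+.054*(L-UP)/2**.5;ax=B-.009*L
print("t",o["t"],"F",o["contact_force"].round(1),"M",o["torque"].round(2),"axis nominal",ax[:2].round(4),"tip depth mm",((.094-(B[2]-.061))*1000).round(1),"open",round(o["opening"],4))
E
python3 st.py
```

```text
t 10.25 F [ 0.9  0.3 -5. ] M [-1.61 -0.39  0.03] axis nominal [ 0.5049 -0.1529] tip depth mm -1.7 open 0.0154
```

move_arm(translation=[[0,-0.04,-0.1],[0,0,-0.1],[0,0,-0.1],[0,0,-0.1],[0,0,0]], dr=[[0,0,0],[0,0,0],[0,0,0],[0,0,0],[0,0,0]], fingers=[1,1,1,1,1])

```text
t: 10.75
eef_pos: [0.5114, -0.1817, 0.1909]
orientation: [-1.527, -1.917, -0.633]
contact_force: [0.0, 0.8, -4.8]
opening: 0.0154
```

```bash
python3 st.py
```

```text
t 10.75 F [ 0.   0.8 -4.8] M [-1.54 -0.3   0.05] axis nominal [ 0.5048 -0.1533] tip depth mm 2.3 open 0.0154
```

move_arm(translation=[[0,0,-0.1],[0,0,-0.1],[0,0,0],[0,0,0]], dr=[[0,0,0],[0,0,0],[0,0,0],[0,0,0]], fingers=[1,1,1,1])

```text
t: 11.15
eef_pos: [0.5114, -0.1818, 0.1889]
orientation: [-1.527, -1.917, -0.632]
contact_force: [-1.1, -0.1, -5.5]
opening: 0.0155
```

```bash
python3 st.py
```

```text
t 11.15 F [-1.1 -0.1 -5.5] M [-1.49 -0.19  0.16] axis nominal [ 0.5048 -0.1533] tip depth mm 4.3 open 0.0155
```

move_arm(translation=[[0,0,-0.1],[0,0,-0.1],[0,0,0],[0,0,0]], dr=[[0,0,0],[0,0,0],[0,0,0],[0,0,0]], fingers=[1,1,1,1])

```text
t: 11.55
eef_pos: [0.5114, -0.1817, 0.1869]
orientation: [-1.526, -1.917, -0.633]
contact_force: [-1.6, 1.1, -4.2]
opening: 0.0157
```

```bash
python3 st.py
```

```text
t 11.55 F [-1.6  1.1 -4.2] M [-1.48 -0.04  0.17] axis nominal [ 0.5048 -0.1533] tip depth mm 6.3 open 0.0157
```

move_arm(translation=[[-0.03,0,-0.1],[-0.02,0,-0.1],[0,0,-0.1],[0,0,0],[0,0,0]], dr=[[0,0,0],[0,0,0],[0,0,0],[0,0,0],[0,0,0]], fingers=[1,1,1,1,1])

```text
t: 12.05
eef_pos: [0.5111, -0.1818, 0.1838]
orientation: [-1.527, -1.917, -0.633]
contact_force: [-0.1, 1.0, -5.0]
opening: 0.0154
```

```bash
python3 st.py
```

```text
t 12.05 F [-0.1  1.  -5. ] M [-1.49 -0.26  0.03] axis nominal [ 0.5046 -0.1534] tip depth mm 9.4 open 0.0154
```

Lateral forces are near zero, so the tip is in the socket. Continuing down.

move_arm(translation=[[0,0,-0.1],[0,0,-0.1],[0,0,-0.1],[0,0,-0.1],[0,0,0]], dr=[[0,0,0],[0,0,0],[0,0,0],[0,0,0],[0,0,0]], fingers=[1,1,1,1,1])

```text
t: 12.55
eef_pos: [0.511, -0.1818, 0.1798]
orientation: [-1.527, -1.917, -0.633]
contact_force: [0.0, 1.2, -5.7]
opening: 0.0154
```

```bash
python3 st.py
```

```text
t 12.55 F [ 0.   1.2 -5.7] M [-1.56 -0.31  0.09] axis nominal [ 0.5045 -0.1534] tip depth mm 13.4 open 0.0154
```

move_arm(translation=[[0,0,-0.1],[0,0,-0.1],[0,0,-0.1],[0,0,-0.1],[0,0,-0.1],[0,0,0]], dr=[[0,0,0],[0,0,0],[0,0,0],[0,0,0],[0,0,0],[0,0,0]], fingers=[1,1,1,1,1,1])

```text
t: 13.15
eef_pos: [0.511, -0.1818, 0.1748]
orientation: [-1.527, -1.917, -0.633]
contact_force: [-0.2, 0.9, -5.0]
opening: 0.0154
```

```bash
python3 st.py
```

```text
t 13.15 F [-0.2  0.9 -5. ] M [-1.49 -0.28  0.04] axis nominal [ 0.5044 -0.1534] tip depth mm 18.4 open 0.0154
```

move_arm(translation=[[0,0,-0.1],[0,0,-0.1],[0,0,-0.1],[0,0,0]], dr=[[0,0,0],[0,0,0],[0,0,0],[0,0,0]], fingers=[1,1,1,1])

```text
t: 13.55
eef_pos: [0.511, -0.1818, 0.1718]
orientation: [-1.527, -1.917, -0.633]
contact_force: [-0.7, 0.0, -5.3]
opening: 0.0153
```

```bash
python3 st.py
```

```text
t 13.55 F [-0.7  0.  -5.3] M [-1.47 -0.22  0.08] axis nominal [ 0.5044 -0.1533] tip depth mm 21.4 open 0.0153
```

move_arm(translation=[[0,0,-0.1],[0,0,-0.1],[0,0,0]], dr=[[0,0,0],[0,0,0],[0,0,0]], fingers=[1,1,1])

```text
t: 13.85
eef_pos: [0.511, -0.1818, 0.1698]
orientation: [-1.527, -1.917, -0.633]
contact_force: [-1.3, 0.7, -4.1]
opening: 0.015
```

```bash
python3 st.py
```

```text
t 13.85 F [-1.3  0.7 -4.1] M [-1.44 -0.18  0.07] axis nominal [ 0.5044 -0.1533] tip depth mm 23.4 open 0.015
```

move_arm(translation=[[0,0,-0.1],[0,0,0],[0,0,0]], dr=[[0,0,0],[0,0,0],[0,0,0]], fingers=[1,1,1])

```text
t: 14.15
eef_pos: [0.511, -0.1817, 0.1695]
orientation: [-1.527, -1.917, -0.633]
contact_force: [-1.6, 1.4, -0.5]
opening: 0.0156
```

```bash
python3 st.py; python3 - <<'E'
from h import *
im=snap("side","n_side.png")
cv2.imwrite("pics/n_crop.png",cv2.convertScaleAbs(cv2.resize(im["pixels"][190:290,300:420,::-1],None,fx=6,fy=6,interpolation=cv2.INTER_CUBIC),alpha=1.6))
E
```

```text
t 14.15 F [-1.6  1.4 -0.5] M [-0.83  0.11  0.2 ] axis nominal [ 0.5044 -0.1533] tip depth mm 23.7 open 0.0156
```

View pics/n_crop.png

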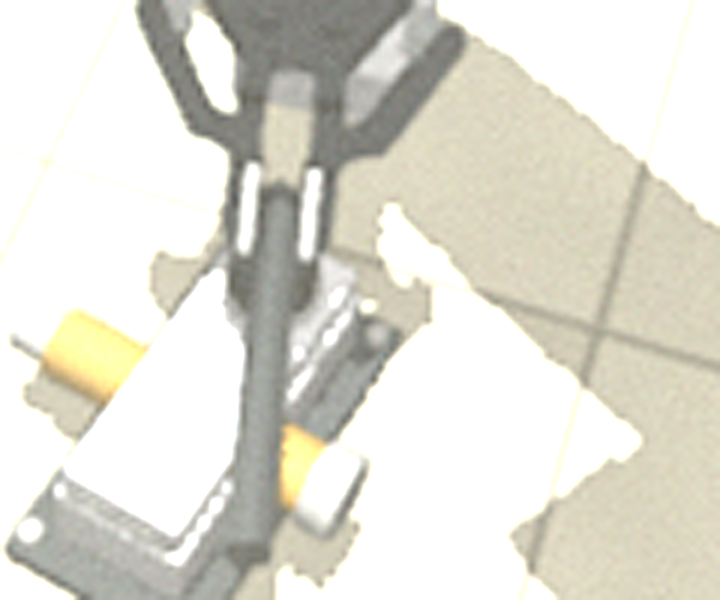

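The force jumped at 23.7 mm depth, so the key is bottomed, and the side view agrees. Releasing and backing off along the approach direction.

```bash
python3 - <<'E'
from h import *
L=Ldir(103)
print("retract dir 10cm",(UP-L)/2**.5*10, "keyY",np.cross(L,UP))
E
```

```text
retract dir 10cm [ 1.59064416 -6.8898368   7.07106781] keyY [ 0.97437006  0.22495105 -0.        ]
```

move_arm(translation=[[0,0,0],[0,0,0],[0,0,0],[0,0,0],[0,0,0],[0,0,0]], dr=[[0,0,0],[0,0,0],[0,0,0],[0,0,0],[0,0,0],[0,0,0]], fingers=[0.6,0.4,0,0,0,0])

```text
t: 14.8
eef_pos: [0.5111, -0.1818, 0.169]
orientation: [-1.527, -1.917, -0.633]
contact_force: [1.2, -0.6, 0.2]
opening: 0.0852
```

move_arm(translation=[[0.16,-0.7,0.7],[0.16,-0.7,0.7],[0.32,-1.4,1.4],[0.32,-1.4,1.4],[0.32,-1.4,1.4],[0.32,-1.4,1.4],[0,0,0],[0,0,0]], dr=[[0,0,0],[0,0,0],[0,0,0],[0,0,0],[0,0,0],[0,0,0],[0,0,0],[0,0,0]], fingers=[0,0,0,0,0,0,0,0])

```text
t: 15.6
eef_pos: [0.5271, -0.2523, 0.239]
orientation: [-1.528, -1.918, -0.633]
contact_force: [0.4, 0.1, 0.3]
opening: 0.0854
```

```bash
python3 - <<'E'
from h import *
im=snap("wrist","p_wrist.png");np.savez("p.npz",**im)
s=snap("side","p_side.png");np.savez("ps.npz",**s)
o=tcp()[2];print(o["t"],o["joints"].round(2),o["eef_pos"],o["contact_force"].round(2),o["torque"].round(2))
cv2.imwrite("pics/p_crop.png",cv2.convertScaleAbs(cv2.resize(s["pixels"][190:290,300:420,::-1],None,fx=6,fy=6,interpolation=cv2.INTER_CUBIC),alpha=1.6))
E
```

```text
15.7 [-0.63  0.87  0.64  2.    0.48  0.55] [ 0.52680286 -0.25134479  0.23837742] [-0.55  0.75  0.64] [-0.65 -0.13 -0.  ]
```

View pics/p_wrist.png

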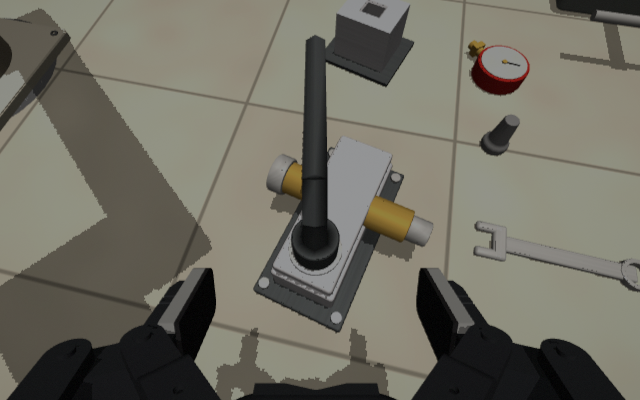

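View pics/p_crop.png

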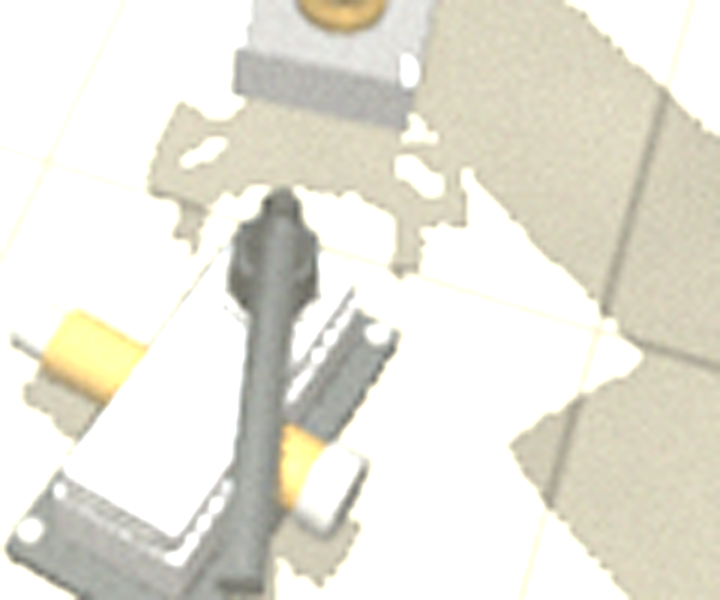

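The key stands alone in the socket, with the long tip at (315,38) in the wrist view and drooping slightly. Triangulating the tip before I place the pusher.

```bash
python3 - <<'E'
from h import *
w=np.load("p.npz");s=np.load("ps.npz")
T=tri([ray(w,317+.5,38),ray(s,341,285.5)]);print("tip upper",T)
c=np.array([.5044,-.1533]);d=T[:2]-c;print("r",np.hypot(*d),"az",np.degrees(np.arctan2(d[1],d[0])))
for z in(.13,.14,.15):
  X=plane(w,318,38,z);d=X[:2]-c;print(z,np.hypot(*d),np.degrees(np.arctan2(d[1],d[0])))
L=Ldir(103)
Rd=R.from_matrix(np.c_[np.cross(np.cross(L,UP),-UP),np.cross(L,UP),-UP])
P=np.r_[c+.13*L[:2],.0]
for z in (.25,.190): delta(P+[0,0,z],Rd)
E
```

```text
tip upper [0.46603682 0.00812075 0.13400752]
r 0.16591682657459794 az 103.36886967008243
0.13 0.17073082820498245 102.50698962543042
0.14 0.15862049150924756 102.50738308833503
0.15 0.14651015482222965 102.50784159749199
d cm [-5.16 22.47  1.16] rot deg [-43.99 -10.26   0.06] rows>= 5.3
d cm [-5.16 22.47 -4.84] rot deg [-43.99 -10.26   0.06] rows>= 5.3
```

move_arm(translation=[[-0.52,2.25,0.3],[-0.52,2.25,0.3],[-0.52,2.25,0.3],[-0.52,2.25,0.26],[-0.52,2.25,0],[-0.52,2.25,0],[-0.52,2.25,0],[-0.52,2.25,0],[-0.5,2.25,0],[-0.5,2.22,0],[0,0,0],[0,0,0]], dr=[[-4.4,-1.03,0],[-4.4,-1.03,0],[-4.4,-1.03,0],[-4.4,-1.03,0],[-4.4,-1.03,0],[-4.4,-1.03,0],[-4.4,-1.03,0],[-4.4,-1.03,0],[-4.4,-1.03,0],[-4.4,-1,0],[0,0,0],[0,0,0]], fingers=[0,0,0,0,0,0.4,0.65,0.65,0.65,0.65,0.65,0.65])

```text
t: 16.9
eef_pos: [0.4745, -0.0259, 0.2504]
orientation: [1.952, 2.461, -0.0]
contact_force: [-0.9, -0.0, 0.4]
opening: 0.0293
```

```bash
python3 - <<'E'
from h import *
im=snap("wrist","q_wrist.png");np.savez("q.npz",**im)
o=tcp()[2];print(o["t"],o["joints"].round(2),o["eef_pos"],o["contact_force"].round(2),o["torque"].round(2),o["opening"])
c=np.array([.5044,-.1533]);L=Ldir(103)
Rd=R.from_matrix(np.c_[np.cross(np.cross(L,UP),-UP),np.cross(L,UP),-UP]);P=np.r_[c+.13*L[:2],.0];delta(P+[0,0,.25],Rd)
E
```

```text
16.95 [-0.06  0.22 -0.16  1.19 -0.    1.29] [ 0.47495807 -0.02675557  0.25035433] [-0.12  0.74  0.07] [0.04 0.04 0.02] 0.02998061805723197
d cm [ 0.02  0.01 -0.04] rot deg [ 0.03  0.03 -0.04] rows>= 0.0
```

View pics/q_wrist.png

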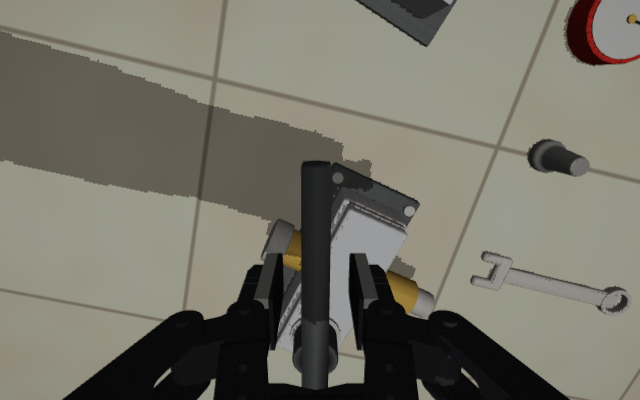

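The long arm (column 316) is centred between the pads (columns 275/357). Lowering to straddle it.

move_arm(translation=[[0,0,-1],[0,0,-1.5],[0,0,-1.5],[0,0,-1],[0,0,-1],[0,0,-1],[0,0,0]], dr=[[0,0,0],[0,0,0],[0,0,0],[0,0,0],[0,0,0],[0,0,0],[0,0,0]], fingers=[0.65,0.65,0.65,0.65,0.65,0.65,0.65])

```text
t: 17.65
eef_pos: [0.4746, -0.0273, 0.179]
orientation: [-1.956, -2.457, 0.002]
contact_force: [-0.9, 0.2, -0.4]
opening: 0.0296
```

```bash
cat > st2.py <<'E'
from h import *
p,r,o=tcp();c=np.array([.5044,-.1533]);d=p[:2]-c;az=np.degrees(np.arctan2(d[1],d[0]));ra=np.hypot(*d)
ty=r.as_matrix()[:,1];tang=np.array([np.sin(np.radians(az)),-np.cos(np.radians(az)),0]);F=o["contact_force"]
print("t",round(o["t"],2),"az",az.round(2),"r",ra.round(4),"tool y az+90",(np.degrees(np.arctan2(ty[1],ty[0]))+90).round(2),"F",F.round(1),"Ftang",(F@tang).round(2),"M",o["torque"].round(2),"j",o["joints"].round(2))
import sys
if len(sys.argv)>1:
    n=int(sys.argv[2]);st=float(sys.argv[1]);R0=.13
    for i in range(1,n+1):
        a=np.radians(az-st*i);b=np.radians(az-st*(i-1));print(((np.array([np.cos(a),np.sin(a)])-np.array([np.cos(b),np.sin(b)]))*R0*100).round(2),end=" ")
    print()
E
python3 st2.py 2 10; python3 - <<'E'
from h import *
snap("wrist","r_wrist.png")
E
```

```text
t 17.65 az 103.32 r 0.1295 tool y az+90 102.95 F [-0.9  0.2 -0.4] Ftang -0.8 M [0.02 0.   0.01] j [-0.06  0.29 -0.27  1.01 -0.    1.29]
[0.44 0.1 ] [0.45 0.08] [0.45 0.07] [0.45 0.05] [0.45 0.03] [0.45 0.02] [0.45 0.  ] [ 0.45 -0.01] [ 0.45 -0.03] [ 0.45 -0.04]
```

View pics/r_wrist.png

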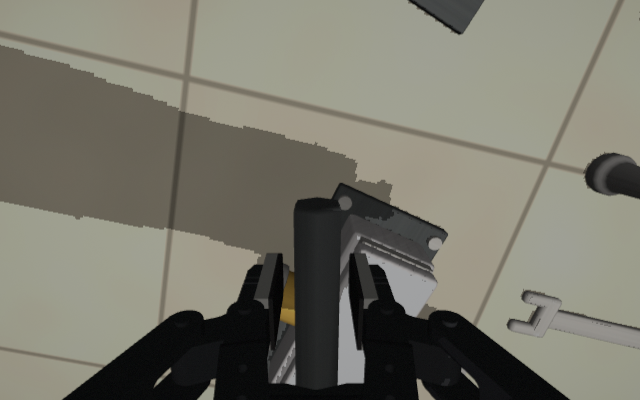

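The pads straddle the arm with clearance (arm at columns 295-338). Sweeping clockwise.

move_arm(translation=[[0.44,0.1,0],[0.45,0.08,0],[0.45,0.07,0],[0.45,0.05,0],[0.45,0.03,0],[0,0,0]], dr=[[0,0,-2],[0,0,-2],[0,0,-2],[0,0,-2],[0,0,-2],[0,0,0]], fingers=[0.65,0.65,0.65,0.65,0.65,0.65])

```text
t: 18.3
eef_pos: [0.4976, -0.024, 0.181]
orientation: [2.162, 2.277, -0.001]
contact_force: [-3.5, -1.0, 0.5]
opening: 0.0301
```

```bash
python3 st2.py 1.5 8
```

```text
t 18.3 az 92.99 r 0.1295 tool y az+90 92.99 F [-3.5 -1.   0.5] Ftang -3.59 M [-0.24  0.52  0.04] j [-0.05  0.33 -0.21  1.03 -0.    1.47]
[0.34 0.01] [0.34 0.  ] [ 0.34 -0.  ] [ 0.34 -0.01] [ 0.34 -0.02] [ 0.34 -0.03] [ 0.34 -0.04] [ 0.34 -0.05]
```

move_arm(translation=[[0.34,0.01,0],[0.34,0,0],[0.34,0,0],[0.34,-0.01,0],[0.34,-0.02,0],[0.34,-0.03,0]], dr=[[0,0,-1.5],[0,0,-1.5],[0,0,-1.5],[0,0,-1.5],[0,0,-1.5],[0,0,-1.5]], fingers=[0.65,0.65,0.65,0.65,0.65,0.65])

```text
t: 18.9
eef_pos: [0.5185, -0.0244, 0.1806]
orientation: [2.336, 2.098, -0.001]
contact_force: [-3.7, -1.9, 2.1]
opening: 0.0299
```

```bash
python3 st2.py 1.5 8
```

```text
t 18.9 az 83.77 r 0.1296 tool y az+90 83.85 F [-3.7 -1.9  2.1] Ftang -3.5 M [-0.37  0.75  0.1 ] j [-0.05  0.36 -0.16  1.05 -0.    1.63]
[ 0.34 -0.04] [ 0.34 -0.05] [ 0.34 -0.06] [ 0.33 -0.07] [ 0.33 -0.08] [ 0.33 -0.09] [ 0.33 -0.09] [ 0.32 -0.1 ]
```

move_arm(translation=[[0.34,-0.04,0],[0.34,-0.05,0],[0.34,-0.06,0],[0.33,-0.07,0],[0.33,-0.08,0],[0.33,-0.09,0]], dr=[[0,0,-1.5],[0,0,-1.5],[0,0,-1.5],[0,0,-1.5],[0,0,-1.5],[0,0,-1.5]], fingers=[0.65,0.65,0.65,0.65,0.65,0.65])

```text
t: 19.5
eef_pos: [0.5385, -0.0282, 0.1806]
orientation: [2.494, 1.909, -0.0]
contact_force: [-4.6, -1.3, 1.3]
opening: 0.0297
```

```bash
python3 st2.py 1.5 10
```

```text
t 19.5 az 74.74 r 0.1297 tool y az+90 74.86 F [-4.6 -1.3  1.3] Ftang -4.05 M [-0.27  0.8   0.07] j [-0.05  0.4  -0.1   1.07 -0.    1.78]
[ 0.33 -0.09] [ 0.32 -0.1 ] [ 0.32 -0.11] [ 0.32 -0.12] [ 0.32 -0.13] [ 0.31 -0.14] [ 0.31 -0.14] [ 0.3  -0.15] [ 0.3  -0.16] [ 0.3  -0.17]
```

move_arm(translation=[[0.33,-0.09,0],[0.32,-0.1,0],[0.32,-0.11,0],[0.32,-0.12,0],[0.32,-0.13,0],[0.31,-0.14,0]], dr=[[0,0,-1.5],[0,0,-1.5],[0,0,-1.5],[0,0,-1.5],[0,0,-1.5],[0,0,-1.5]], fingers=[0.65,0.65,0.65,0.65,0.65,0.65])

```text
t: 20.1
eef_pos: [0.5578, -0.0351, 0.1806]
orientation: [2.636, 1.707, -0.0]
contact_force: [-3.8, -1.1, 1.2]
opening: 0.0303
```

```bash
python3 st2.py 1 10
```

```text
t 20.1 az 65.69 r 0.1297 tool y az+90 65.86 F [-3.8 -1.1  1.2] Ftang -3.05 M [-0.14  0.88  0.12] j [-0.06  0.44 -0.05  1.09 -0.    1.93]
[ 0.21 -0.1 ] [ 0.2 -0.1] [ 0.2 -0.1] [ 0.2  -0.11] [ 0.2  -0.11] [ 0.2  -0.11] [ 0.19 -0.12] [ 0.19 -0.12] [ 0.19 -0.12] [ 0.19 -0.13]
```

move_arm(translation=[[0.21,-0.1,0],[0.2,-0.1,0],[0.2,-0.1,0],[0.2,-0.11,0],[0.2,-0.11,0]], dr=[[0,0,-1],[0,0,-1],[0,0,-1],[0,0,-1],[0,0,-1]], fingers=[0.65,0.65,0.65,0.65,0.65])

```text
t: 20.6
eef_pos: [0.5678, -0.0402, 0.1806]
orientation: [2.707, 1.591, -0.0]
contact_force: [-4.1, -0.1, 1.4]
opening: 0.0297
```

```bash
sed -i 's/^print("t"/print("|M|",np.hypot(*o["torque"][:2]).round(2),end=" ")\n&/' st2.py; python3 st2.py 1 10
```

```text
|M| 0.87 t 20.6 az 60.72 r 0.1296 tool y az+90 60.9 F [-4.1 -0.1  1.4] Ftang -3.51 M [0.02 0.87 0.08] j [-0.07  0.45 -0.02  1.1  -0.    2.01]
[ 0.2  -0.11] [ 0.19 -0.12] [ 0.19 -0.12] [ 0.19 -0.12] [ 0.19 -0.13] [ 0.19 -0.13] [ 0.18 -0.13] [ 0.18 -0.14] [ 0.18 -0.14] [ 0.18 -0.14]
```

move_arm(translation=[[0.2,-0.11,0],[0.19,-0.12,0],[0.19,-0.12,0]], dr=[[0,0,-1],[0,0,-1],[0,0,-1]], fingers=[0.65,0.65,0.65])

```text
t: 20.9
eef_pos: [0.5736, -0.0437, 0.1806]
orientation: [2.748, 1.52, -0.0]
contact_force: [-4.0, 0.3, 0.7]
opening: 0.0302
```

```bash
python3 st2.py 1 6
```

```text
|M| 0.86 t 20.9 az 57.72 r 0.1296 tool y az+90 57.9 F [-4.   0.3  0.7] Ftang -3.53 M [0.09 0.85 0.06] j [-0.08  0.47  0.    1.1  -0.    2.06]
[ 0.19 -0.12] [ 0.19 -0.13] [ 0.19 -0.13] [ 0.18 -0.13] [ 0.18 -0.14] [ 0.18 -0.14]
```

move_arm(translation=[[0.19,-0.12,0],[0.19,-0.13,0],[0.19,-0.13,0]], dr=[[0,0,-1],[0,0,-1],[0,0,-1]], fingers=[0.65,0.65,0.65])

```text
t: 21.2
eef_pos: [0.5793, -0.0476, 0.1806]
orientation: [2.787, 1.448, -0.0]
contact_force: [-4.3, 1.0, 0.3]
opening: 0.0297
```

```bash
python3 st2.py 1 6
```

```text
|M| 0.81 t 21.2 az 54.67 r 0.1296 tool y az+90 54.9 F [-4.3  1.   0.3] Ftang -4.04 M [0.13 0.8  0.06] j [-0.08  0.48  0.02  1.11 -0.    2.1 ]
[ 0.18 -0.13] [ 0.18 -0.14] [ 0.18 -0.14] [ 0.18 -0.14] [ 0.17 -0.15] [ 0.17 -0.15]
```

Still steady at about 4 N. Carrying on in 2° bits.

move_arm(translation=[[0.18,-0.13,0],[0.18,-0.14,0]], dr=[[0,0,-1],[0,0,-1]], fingers=[0.65,0.65])

```text
t: 21.4
eef_pos: [0.5829, -0.0503, 0.1806]
orientation: [2.812, 1.399, -0.001]
contact_force: [-4.4, 1.6, 1.5]
opening: 0.0296
```

```bash
python3 st2.py 1 6
```

```text
|M| 0.93 t 21.4 az 52.71 r 0.1295 tool y az+90 52.9 F [-4.4  1.6  1.5] Ftang -4.44 M [0.26 0.89 0.07] j [-0.09  0.48  0.03  1.12 -0.    2.13]
[ 0.18 -0.14] [ 0.18 -0.14] [ 0.17 -0.15] [ 0.17 -0.15] [ 0.17 -0.15] [ 0.17 -0.15]
```

move_arm(translation=[[0.18,-0.14,0],[0,0,0]], dr=[[0,0,-1],[0,0,0]], fingers=[0.65,0.65])

```text
t: 21.6
eef_pos: [0.5848, -0.0517, 0.1807]
orientation: [2.823, 1.375, -0.0]
contact_force: [-4.6, 1.3, 2.6]
opening: 0.0302
```

```bash
python3 st2.py 1 6
```

```text
|M| 0.87 t 21.6 az 51.65 r 0.1295 tool y az+90 51.95 F [-4.6  1.3  2.6] Ftang -4.41 M [ 0.3   0.82 -0.01] j [-0.09  0.49  0.04  1.12 -0.    2.15]
[ 0.18 -0.14] [ 0.17 -0.15] [ 0.17 -0.15] [ 0.17 -0.15] [ 0.17 -0.15] [ 0.16 -0.16]
```

move_arm(translation=[[0.18,-0.14,0],[0.17,-0.15,0]], dr=[[0,0,-1],[0,0,-1]], fingers=[0.65,0.65])

```text
t: 21.8
eef_pos: [0.5876, -0.0541, 0.1806]
orientation: [2.848, 1.327, -0.002]
contact_force: [-5.4, 2.6, 3.2]
opening: 0.0298
```

```bash
python3 st2.py 1 6
```

```text
|M| 1.32 t 21.8 az 49.99 r 0.1295 tool y az+90 49.96 F [-5.4  2.6  3.2] Ftang -5.8 M [0.61 1.17 0.03] j [-0.09  0.49  0.05  1.12 -0.    2.18]
[ 0.17 -0.15] [ 0.17 -0.15] [ 0.17 -0.15] [ 0.16 -0.16] [ 0.16 -0.16] [ 0.16 -0.16]
```

The push has climbed to about 5.8 N (|M| 0.87→1.32), which looks like the stop. Holding for one row to confirm.

move_arm(translation=[[0,0,0],[0,0,0]], dr=[[0,0,0],[0,0,0]], fingers=[0.65,0.65])

```text
t: 22.0
eef_pos: [0.5877, -0.0542, 0.1806]
orientation: [2.847, 1.327, -0.001]
contact_force: [-5.4, 3.1, 2.7]
opening: 0.0298
```

```bash
python3 st2.py; python3 - <<'E'
from h import *
im=snap("wrist","s_wrist.png");s=snap("side","s_side.png");np.savez("ss.npz",**s)
E
python3 st2.py
```

```text
|M| 1.06 t 22.0 az 49.92 r 0.1295 tool y az+90 49.99 F [-5.4  3.1  2.7] Ftang -6.09 M [0.38 0.99 0.08] j [-0.09  0.49  0.05  1.12 -0.    2.18]
|M| 1.1 t 22.1 az 49.93 r 0.1294 tool y az+90 49.99 F [-5.4  1.3  2.2] Ftang -5.01 M [0.39 1.02 0.09] j [-0.09  0.49  0.05  1.12 -0.    2.18]
```

View pics/s_wrist.png

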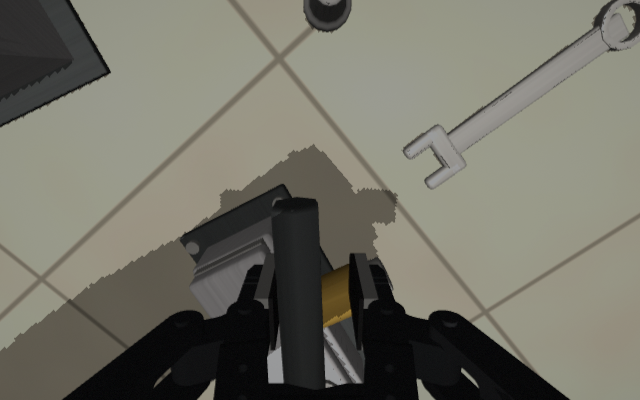

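View pics/s_side.png

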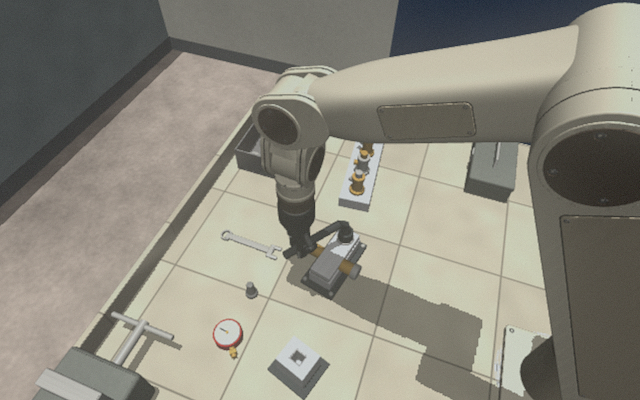

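move_arm(translation=[[0.17,-0.15,0],[0,0,0]], dr=[[0,0,-1],[0,0,0]], fingers=[0.65,0.65])

```text
t: 22.3
eef_pos: [0.5893, -0.0556, 0.1806]
orientation: [2.859, 1.302, -0.002]
contact_force: [-6.1, 2.1, 3.0]
opening: 0.0304
```

```bash
python3 st2.py 1 3; python3 -c "
from h import *
env.get_image('top')"; python3 st2.py
```

```text
|M| 1.23 t 22.3 az 49.0 r 0.1294 tool y az+90 48.98 F [-6.1  2.1  3. ] Ftang -5.94 M [0.52 1.11 0.05] j [-0.09  0.5   0.05  1.13 -0.    2.19]
[ 0.17 -0.15] [ 0.17 -0.15] [ 0.16 -0.16] 
|M| 1.19 t 22.35 az 49.01 r 0.1294 tool y az+90 48.99 F [-5.5  1.   2.4] Ftang -4.83 M [0.51 1.07 0.08] j [-0.09  0.5   0.05  1.13 -0.    2.19]
```

The climb matches the stop's stiffness of about 1.5 N per 5 mm. One more degree, well below the strain limit, then I'll ease off.

move_arm(translation=[[0.16,-0.14,0],[0,0,0]], dr=[[0,0,-1],[0,0,0]], fingers=[0.65,0.65])

```text
t: 22.55
eef_pos: [0.5906, -0.0568, 0.1805]
orientation: [-2.87, -1.277, 0.002]
contact_force: [-6.6, 4.0, 2.8]
opening: 0.0299
```

```bash
python3 st2.py 1 3
```

```text
|M| 1.38 t 22.55 az 48.2 r 0.1294 tool y az+90 47.99 F [-6.6  4.   2.8] Ftang -7.58 M [0.61 1.24 0.07] j [-0.1   0.5   0.06  1.13 -0.    2.21]
[ 0.17 -0.15] [ 0.17 -0.16] [ 0.16 -0.16]
```

At about 6.5-7 N. Easing back to centre the gap, then rising clear.

move_arm(translation=[[-0.16,0.14,0],[-0.17,0.15,0],[-0.17,0.15,0],[-0.17,0.14,0],[-0.09,0.07,0],[0,0,0]], dr=[[0,0,1],[0,0,1],[0,0,1],[0,0,1],[0,0,0.5],[0,0,0]], fingers=[0.65,0.65,0.65,0.65,0.65,0.65])

```text
t: 23.15
eef_pos: [0.5839, -0.051, 0.1807]
orientation: [2.816, 1.388, 0.0]
contact_force: [0.0, -0.3, 0.5]
opening: 0.0297
```

```bash
python3 st2.py; python3 - <<'E'
from h import *
snap("wrist","u_wrist.png")
E
```

```text
|M| 0.05 t 23.15 az 52.12 r 0.1296 tool y az+90 52.49 F [ 0.  -0.3  0.5] Ftang 0.19 M [0.03 0.04 0.01] j [-0.09  0.49  0.03  1.12 -0.    2.14]
```

View pics/u_wrist.png

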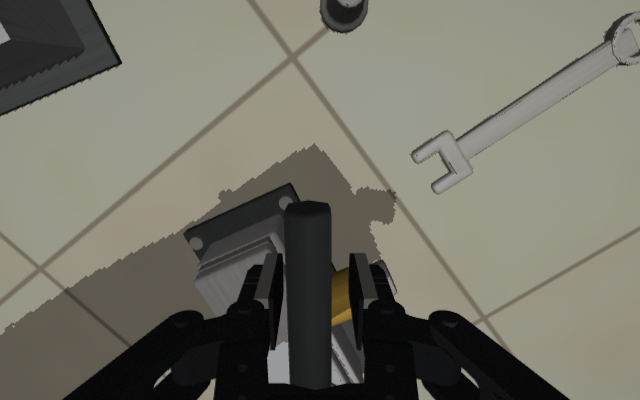

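The key (columns 287-331) is clear of both pads and forces are zero. Rising.

move_arm(translation=[[-0.1,0.1,0.3],[0,0,0.5],[0,0,1],[0,0,1.5],[0,0,2],[0,0,2],[0,0,2],[0,0,2],[0,0,0],[0,0,0]], dr=[[0,0,0],[0,0,0],[0,0,0],[0,0,0],[0,0,0],[0,0,0],[0,0,0],[0,0,0],[0,0,0],[0,0,0]], fingers=[0.6,0.55,0.55,0.55,0.55,0.55,0.55,0.55,0.55,0.55])

```text
t: 24.2
eef_pos: [0.5829, -0.05, 0.2942]
orientation: [2.816, 1.388, 0.001]
contact_force: [-1.1, -0.4, -0.3]
opening: 0.0384
```

```bash
python3 st2.py; python3 - <<'E'
from h import *
im=snap("wrist","v_wrist.png");np.savez("v.npz",**im);s=snap("side","v_side.png");np.savez("vs.npz",**s)
cv2.imwrite("pics/v_crop.png",cv2.convertScaleAbs(cv2.resize(s["pixels"][200:300,270:390,::-1],None,fx=6,fy=6,interpolation=cv2.INTER_CUBIC),alpha=1.6))
E
```

```text
|M| 0.02 t 24.2 az 52.75 r 0.1297 tool y az+90 52.48 F [-1.1 -0.4 -0.3] Ftang -0.61 M [-0.02 -0.01  0.01] j [-0.08  0.41  0.22  1.38 -0.    2.14]
```

View pics/v_wrist.png

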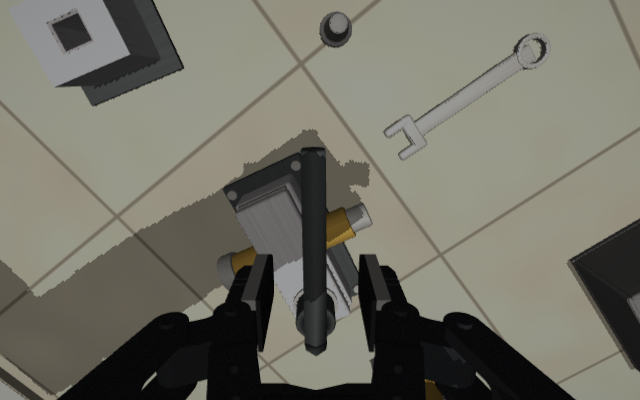

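View pics/v_crop.png

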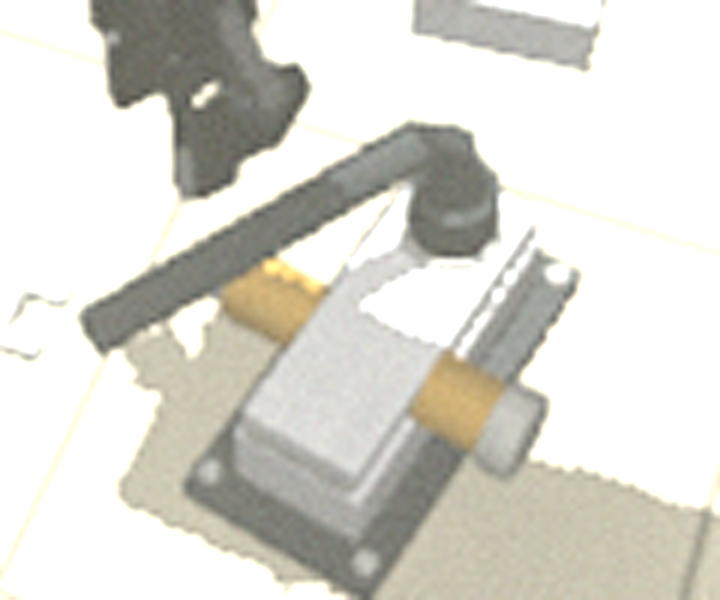

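```bash
python3 - <<'E'
from h import *
w=np.load("v.npz");s=np.load("vs.npz");c=np.array([.5044,-.1533])
S=lambda u,v:(u/6+270,v/6+200)
for n,a,b in [("long tip top ridge",(316.5,148.5),S(82,318)),("elbow top",(316.5,349),S(470,135)),("long/bend ridge",(316.5,291),S(345,185))]:
    X=tri([ray(w,*a),ray(s,*b)]);d=X[:2]-c;print(n,X.round(4),"r",np.hypot(*d).round(4),"az",np.degrees(np.arctan2(d[1],d[0])).round(1))
X0=plane(w,316.5,148.5,.134)[:2];X1=plane(w,316.5,349,.13)[:2];print(np.degrees(np.arctan2(*(X0-X1)[::-1])))
E
python3 - <<'E'
import cv2
x=cv2.imread("pics/v_wrist.png")[270:370,260:375]
cv2.imwrite("pics/v2.png",cv2.convertScaleAbs(cv2.resize(x,None,fx=6,fy=6,interpolation=cv2.INTER_CUBIC),alpha=2))
E
```

```text
long tip top ridge [ 0.6068 -0.0215  0.135 ] r 0.1669 az 52.1
elbow top [ 0.5003 -0.1614  0.1198] r 0.0091 az -116.7
long/bend ridge [ 0.5375 -0.1138  0.1274] r 0.0515 az 50.0
52.573665381245625
```

View pics/v2.png

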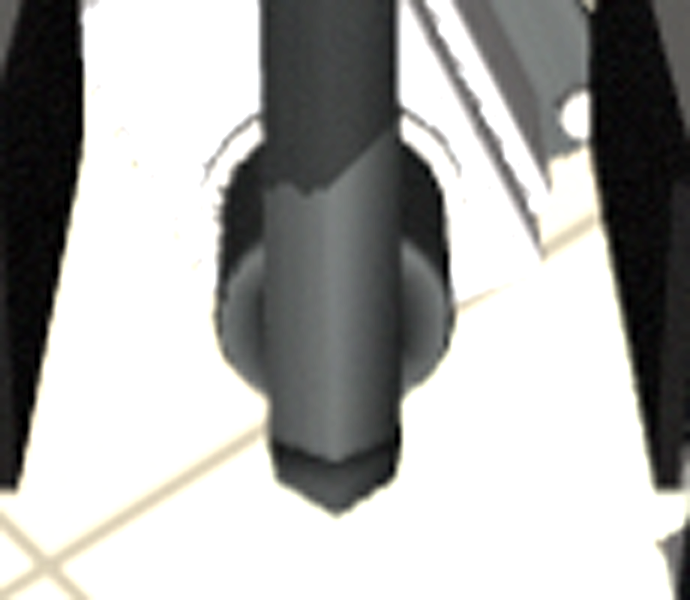

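The head and elbow are visible and the key is still seated: tip ridge at z = 0.135 m, against 0.134 m before the turn. Its azimuth went from 103° to about 52°, which fits the stop plus hex play. Handing in.

```bash
python3 - <<'E'
from h import *
print(env.sign_off())
E
```

```text
the job is handed in; nothing more can be done
None
```

The job is done and handed in. The key was drawn from its rest, flipped and felt into the bolt's socket. The bolt was then turned clockwise to its stop and the key left sitting in it. There was no verdict, so the bolt's angle is judged from force and pictures only.

- **Insertion:** the key went in with less than about 3 N of sideways force. It bottomed at about 23.7 mm with about 4 N more push.
- **Turning:** I pushed the long arm at 130 mm with the pads straddling it. The push held steady at about 4 N, then climbed over the last few degrees to 6.5–7.5 N (about 0.9–1.0 N m). I eased off there, so it stayed below the 1.2 N m strain limit.
- **Last checks:**
  - The key's azimuth went from about 103° to 52°. I expected about 55° at the stop with full hex play, so that agrees to about 3°, the limit of my camera reading.
  - The long tip is at the same height as before the turn (135 mm against 134 mm), so the key is still seated. It droops about 5° in the socket's play.
  - The gripper is clear, with forces near zero. Nothing else was touched that I saw, though I did not measure the other items again.
- **Disagreements:**
  - The rest's 70 mm side looked square to the short arm rather than along it; this did not affect the job.
  - The wrist camera read about 3 px off sideways, so I placed the key relative to the bolt in the same picture.

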